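Set up a turned lid on finishing stands for spraying

ROBOT

A 6-joint arm with a two-finger parallel gripper is mounted at the origin on the work surface. World frame = base frame: x ahead of the robot, y to its left, z up, the work surface at z = 0. Lengths are in m, angles in rad, forces in N, time in s.
With the tool pointing down it reaches from about 0.3 to 0.875 m from the base axis. Payload 6.4 kg.
Tool frame: the origin (TCP) lies midway between the tips of the shut fingers; the grasp point (between the pads) lies ctrl.grip_depth behind it (ctrl.grip_depth is the distance from the TCP to the grasp point, in m); x points along the fingers, y is the direction in which the jaws open and shut, and the axes are right-handed (so a half turn about x gives the same grasp; the last joint's range is limited). The gripper opens to 85 mm and grips with 20 to 120 N. Pads are 22 mm wide; open, the fingers measure 114 mm over their backs; the gripper's body (76 mm by 85 mm) begins 54 mm behind the grasp point. The pads swing forward as they close: fully open they stand 13 mm farther back than shut.
Start: joints at [1.05, 0.181, 1.607, -0, 1.354, -0.206], TCP at [0.178, 0.547, 0.231] pointing down, gripper open.
Joint ranges: [-2.99, 2.99], [-0.89, 2.07], [0.3, 2.58], [-1.14, 4.28], [0, 2.63], [-3.12, 3.12]. Speed limits (rad/s): [2.57, 2.57, 3.01, 3.14, 3.14, 3.14].

INTERFACE

Orientations are given as a unit quaternion [w, x, y, z].
In Python, from bench import ctrl gives the robot as it stands.
- The arm moves only by the shell command python3 -m creep 'ROWS'. ROWS is text: rows parted by semicolons, each of 7 numbers parted by spaces: the opening, from 0 (shut) to 1 (fully open), then the shift along the tool's x, y, z in cm, then the turn, a rotation vector about the tool's x, y, z in rad. In form: claw x y z ax ay az; .... A call has 1 to 10 rows; each row shifts and turns the pose as measured when the row begins, along the tool's axes as they then stand; what a row does not reach is not made up. A row lasts 1/8 s, in which the tool goes at most 62.5 mm and 10.7 degrees, less where a joint would pass 70% of its speed; a pose out of reach is approached as far as the arm can. A call with a gripper value outside its range is refused whole. The fingers move at their own pace and stop on an object; the grip force is fixed at half the most. Time passes only in rows, so rows that do not move let the fingers close. It gives the time, the measured TCP pose, the force and the opening at its end, in the units of the state.
- ctrl.get_obs(): the state, without advancing time (a new reading comes with each control period).
- ctrl.camera(name): name is "side" or "top" or "wrist"; returns (picture, depth): 384x512x3 uint8, blue, green, red; 384x512 float32, m along the optical axis (not along the pixel's ray), 0 where there is no reading.
- ctrl.calibration(name): a dict with "mtx" (3x3 intrinsics, pixels), "distortion" ([k1, k2, p1, p2, k3] as OpenCV has them; the pictures are not rectified), "R" (3x3) and "t" (3): a world point X has camera coordinates R X + t; the wrist camera has in their place "tool_from_camera" (4x4, takes a point from camera to tool coordinates, whose origin is the TCP and whose axes are the tool frame's). Camera axes: x right, y down, z forward; pixel columns grow to the right and rows downward; lengths in m; the calibration is good to about 2 mm. A picture is of the moment at which its call begins: read the wrist's pose just before it. calibration takes no time and is no camera call.
- ctrl.hand_in(): hands the job in, once; it reports no verdict.
Trained networks look in the newest picture that a camera, given by its name, has taken for a name from the list of things; names that differ only in an ending like _2 or _b are one class to them, and where a whole thing is asked for, a point or a joint stands for the part that bears it (a point fixed in the world has none). Each returns a list of dicts, best first, with "confidence" (0 to 1); they miss things now and then, are a little off and sometimes report something else, mostly with a low value. They report only what shows in the picture. A call takes as long as a camera call. They do not tell look-alikes from the thing itself.
- ctrl.find_in(query, camera): "rect" ([left, top, right, bottom] in pixels, round what is visible of it).
The state is a dict: "time_s": time; "q": joint angles; "dq": joint speeds; "joint_efforts": joint torques, N m; "eef_pos": TCP position; "eef_rot": TCP orientation; "wrist_force": force on the tool from outside, world axes, zero at the start; "torque": the same for the moment, N m; "opening": opening from 0.0 (shut) to 1.0 (fully open).
Only numpy, scipy, OpenCV 4.12 (cv2) and the standard library are available. Lean on these libraries where they do the work, as an engineer would, in place of code of your own. Each camera call takes 0.05 s, during which the arm holds its last target.

TASK

Get the lid ready for spraying: stand the three yellow finishing stands upright on the turntable, one centred on each blue tape cross, and then, once all three are in place, lower the lid gently onto their points, so that it lies level, knob up, centred on the turntable. Leave the taller orange stand and the lower black stand where they are; let go of everything at the end.

Things in the scene. Friction and masses are not known exactly. Their poses are not given: they have to be found in the camera images.
- stand1: one of three identical yellow plastic finishing stands (40 g, loose, upright on the bench at the start): square skirt 44 x 44 mm with upright sides to 22 mm height, then a pyramid with ribbed edges rising to a blunt 6 mm point 46 mm above its foot. Origin: centre of the foot's underside; z up to the point, x and y square to the skirt's sides. Any stand may go on any mark, turned any way.
- stand2: one of three identical yellow plastic finishing stands (40 g, loose, upright on the bench at the start): square skirt 44 x 44 mm with upright sides to 22 mm height, then a pyramid with ribbed edges rising to a blunt 6 mm point 46 mm above its foot. Origin: centre of the foot's underside; z up to the point, x and y square to the skirt's sides. Any stand may go on any mark, turned any way.
- stand3: one of three identical yellow plastic finishing stands (40 g, loose, upright on the bench at the start): square skirt 44 x 44 mm with upright sides to 22 mm height, then a pyramid with ribbed edges rising to a blunt 6 mm point 46 mm above its foot. Origin: centre of the foot's underside; z up to the point, x and y square to the skirt's sides. Any stand may go on any mark, turned any way.
- lid: round lid of dark turned wood, 160 mm across and 14 mm thick with a flat underside, lying knob up on the bench (about 0.22 kg, loose). The knob in its middle is an upright cylinder 30 mm across, from 20 to 44 mm above the lid's underside, on a neck 20 mm across. Origin: centre of the underside; z up through the knob. Its turn does not matter.
- turntable: round spray turntable on the bench, fixed and locked (it does not turn): a brown board 280 mm across, its flat top 36 mm above the bench, on a smaller dark steel foot. Origin: centre of its foot's underside, on the bench; z up through the middle of the board. When the lid lies on the three stands its underside is 82 mm above the bench.
- mark1: one of three crosses of blue masking tape (arms about 66 mm long, 18 mm wide, under 1 mm thick) stuck on the turntable's top 60 mm from its middle, 120 degrees apart. Origin: middle of the cross, on the top face of the board; z up, x away from the turntable's middle.
- mark2: one of three crosses of blue masking tape (arms about 66 mm long, 18 mm wide, under 1 mm thick) stuck on the turntable's top 60 mm from its middle, 120 degrees apart. Origin: middle of the cross, on the top face of the board; z up, x away from the turntable's middle.
- mark3: one of three crosses of blue masking tape (arms about 66 mm long, 18 mm wide, under 1 mm thick) stuck on the turntable's top 60 mm from its middle, 120 degrees apart. Origin: middle of the cross, on the top face of the board; z up, x away from the turntable's middle.
- tall_stand: orange finishing stand, too tall for this job, standing loose among the yellow ones; to be left alone: square skirt 44 x 44 mm with upright sides to 22 mm height, then a pyramid rising to 64 mm. Origin: centre of the foot's underside; z up.
- low_stand: black finishing stand, too low for this job, standing loose among the yellow ones; to be left alone: square skirt 44 x 44 mm with upright sides to 22 mm height, then a pyramid rising to 34 mm. Origin: centre of the foot's underside; z up.
Things that resemble listed ones, but are neither listed nor needed, are in the scene too. Leave any green or turquoise look-alike of the stand2 alone. Leave any purple look-alike of the stand1 alone.

How it is judged:
On the way, in this order (a step that is already met when the one before it is completed fails the run):
1. the three yellow stands are upright on the turntable, one on each tape cross, let go, the lid not yet on them (((horizontal distance between stand1 and mark1 below 0.012 m and z of stand1 in the frame of mark1 between -0.004 and 0.004 m and angle between stand1's own z axis and vertical below 0.06 rad) or (horizontal distance between stand2 and mark1 below 0.012 m and z of stand2 in the frame of mark1 between -0.004 and 0.004 m and angle between stand2's own z axis and vertical below 0.06 rad) or (horizontal distance between stand3 and mark1 below 0.012 m and z of stand3 in the frame of mark1 between -0.004 and 0.004 m and angle between stand3's own z axis and vertical below 0.06 rad)) and ((horizontal distance between stand1 and mark2 below 0.012 m and z of stand1 in the frame of mark2 between -0.004 and 0.004 m and angle between stand1's own z axis and vertical below 0.06 rad) or (horizontal distance between stand2 and mark2 below 0.012 m and z of stand2 in the frame of mark2 between -0.004 and 0.004 m and angle between stand2's own z axis and vertical below 0.06 rad) or (horizontal distance between stand3 and mark2 below 0.012 m and z of stand3 in the frame of mark2 between -0.004 and 0.004 m and angle between stand3's own z axis and vertical below 0.06 rad)) and ((horizontal distance between stand1 and mark3 below 0.012 m and z of stand1 in the frame of mark3 between -0.004 and 0.004 m and angle between stand1's own z axis and vertical below 0.06 rad) or (horizontal distance between stand2 and mark3 below 0.012 m and z of stand2 in the frame of mark3 between -0.004 and 0.004 m and angle between stand2's own z axis and vertical below 0.06 rad) or (horizontal distance between stand3 and mark3 below 0.012 m and z of stand3 in the frame of mark3 between -0.004 and 0.004 m and angle between stand3's own z axis and vertical below 0.06 rad)) and contact force between the fingers and stand1 below 0.05 N and contact force between the fingers and stand2 below 0.05 N and contact force between the fingers and stand3 below 0.05 N and not (horizontal distance between lid and turntable below 0.015 m and z of lid in the frame of turntable between 0.079 and 0.086 m and angle between lid's own z axis and vertical below 0.05 rad)), for 0.2 s.
2. the lid rests level on the three points, centred on the turntable, the stands still on their crosses (((horizontal distance between stand1 and mark1 below 0.012 m and z of stand1 in the frame of mark1 between -0.004 and 0.004 m and angle between stand1's own z axis and vertical below 0.06 rad) or (horizontal distance between stand2 and mark1 below 0.012 m and z of stand2 in the frame of mark1 between -0.004 and 0.004 m and angle between stand2's own z axis and vertical below 0.06 rad) or (horizontal distance between stand3 and mark1 below 0.012 m and z of stand3 in the frame of mark1 between -0.004 and 0.004 m and angle between stand3's own z axis and vertical below 0.06 rad)) and ((horizontal distance between stand1 and mark2 below 0.012 m and z of stand1 in the frame of mark2 between -0.004 and 0.004 m and angle between stand1's own z axis and vertical below 0.06 rad) or (horizontal distance between stand2 and mark2 below 0.012 m and z of stand2 in the frame of mark2 between -0.004 and 0.004 m and angle between stand2's own z axis and vertical below 0.06 rad) or (horizontal distance between stand3 and mark2 below 0.012 m and z of stand3 in the frame of mark2 between -0.004 and 0.004 m and angle between stand3's own z axis and vertical below 0.06 rad)) and ((horizontal distance between stand1 and mark3 below 0.012 m and z of stand1 in the frame of mark3 between -0.004 and 0.004 m and angle between stand1's own z axis and vertical below 0.06 rad) or (horizontal distance between stand2 and mark3 below 0.012 m and z of stand2 in the frame of mark3 between -0.004 and 0.004 m and angle between stand2's own z axis and vertical below 0.06 rad) or (horizontal distance between stand3 and mark3 below 0.012 m and z of stand3 in the frame of mark3 between -0.004 and 0.004 m and angle between stand3's own z axis and vertical below 0.06 rad)) and horizontal distance between lid and turntable below 0.015 m and z of lid in the frame of turntable between 0.079 and 0.086 m and angle between lid's own z axis and vertical below 0.05 rad), for 0.2 s.
At the end, for the whole second after the job is handed in: On each cross a yellow stand, centred within 12 mm, upright within 0.06 rad, foot on the board; lid on their points, underside 79 to 86 mm above the bench, level within 0.05 rad, centre within 15 mm of the turntable's middle; all let go and at rest (all of step 2 and contact force between the fingers and stand1 below 0.05 N and contact force between the fingers and stand2 below 0.05 N and contact force between the fingers and stand3 below 0.05 N and contact force between the fingers and lid below 0.05 N and linear speed of each of stand1, stand2, stand3, lid below 0.02 m/s and angular speed of each of stand1, stand2, stand3, lid below 0.2 rad/s); the robot touches nothing.
It fails at once if the tall stand is shifted by more than 20 mm or tipped (distance of tall_stand from where it was at the start of the episode above 0.02 m or angle between tall_stand's own z axis and vertical above 0.3 rad).
It fails at once if the low stand is shifted by more than 20 mm or tipped (distance of low_stand from where it was at the start of the episode above 0.02 m or angle between low_stand's own z axis and vertical above 0.3 rad).
It fails at once if the lid is dropped: it moves faster than 0.4 m/s out of the fingers near the turntable (a fall of about 8 mm) (horizontal distance between lid and turntable below 0.12 m and contact force between the fingers and lid below 0.01 N and linear speed of lid above 0.4 m/s).
It also fails if it takes over 106 s, if anything falls off the work surface, if the arm or the gripper's body presses on something with over 40 N, if the wrist force passes 120 N, or if a joint passes its speed limit or range.

## Working session

There is one attempt and no reset: what is moved stays moved. The work goes in short steps, Python scripts to look and compute and a shell command to move; the robot and the scene stay as the last step left them, time stands still between calls to the robot, and variables do not carry over. Pictures are saved under pics/ and viewed, and the job is handed in when it is done.

```bash
ls; mkdir -p pics; python3 - <<'E'
from bench import ctrl
import cv2, numpy as np
o=ctrl.get_obs()
for k,v in o.items(): print(k,np.round(v,4))
print(ctrl.grip_depth)
for n in ("side","top","wrist"):
    p,d=ctrl.camera(n); cv2.imwrite(f"pics/{n}0.png",p); np.save(f"pics/{n}0.npy",d)
    print(n,{k:np.round(v,3).tolist() for k,v in ctrl.calibration(n).items()})
E
```

```text
pics
time_s 0.0
q [ 1.0497  0.1816  1.608  -0.      1.3538 -0.2063]
dq [ 0.0017  0.0006 -0.0015  0.0005 -0.0002  0.0005]
joint_efforts [ 4.00000e-04 -4.44882e+01 -3.51331e+01 -3.00000e-04  8.90000e-03
  0.00000e+00]
eef_pos [0.1778 0.5463 0.2304]
eef_rot [ 0.6982  0.1103  0.6986 -0.1114]
wrist_force [-0.9542 -0.3865  0.0862]
torque [ 0.0588 -0.0052 -0.0132]
opening 0.9976
0.0187
side {'mtx': [[487.977, 0.0, 258.703], [0.0, 487.977, 188.176], [0.0, 0.0, 1.0]], 'distortion': [-0.053, 0.0, 0.0, 0.0, 0.0], 'R': [[0.968, -0.249, -0.014], [-0.196, -0.724, -0.661], [0.155, 0.643, -0.75]], 't': [-0.421, 0.202, 1.104]}
top {'mtx': [[393.241, 0.0, 262.694], [0.0, 393.241, 192.829], [0.0, 0.0, 1.0]], 'distortion': [-0.036, 0.0, 0.0, 0.0, 0.0], 'R': [[0.02, -1.0, 0.006], [-0.994, -0.02, -0.112], [0.112, -0.003, -0.994]], 't': [0.083, 0.449, 1.03]}
wrist {'mtx': [[308.238, 0.0, 256.585], [0.0, 308.238, 194.691], [0.0, 0.0, 1.0]], 'distortion': [-0.024, 0.0, 0.0, 0.0, 0.0], 'tool_from_camera': [[0.0, -0.276, 0.961, -0.143], [1.0, 0.0, -0.0, 0.0], [0.0, 0.961, 0.276, -0.071], [0.0, 0.0, 0.0, 1.0]]}
```

View pics/top0.png

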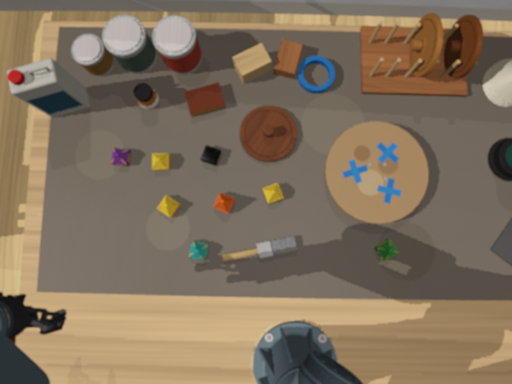

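View pics/side0.png

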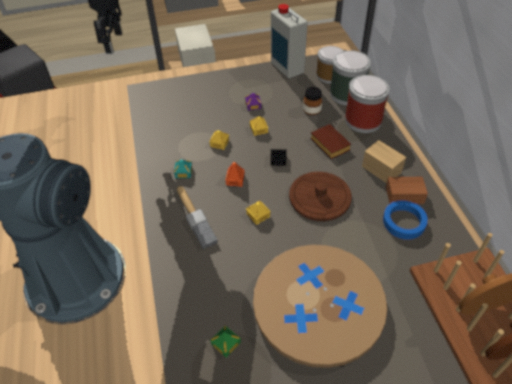

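View pics/wrist0.png

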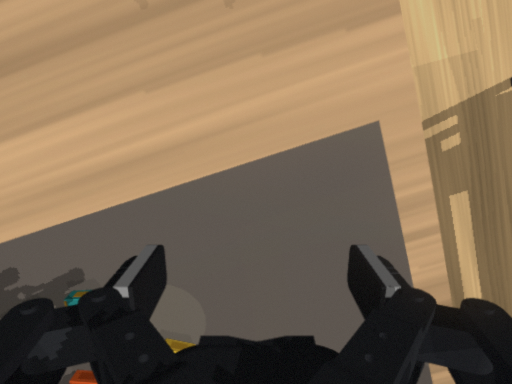

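The top view shows the yellow stands at about (160,161), (168,206) and (273,193), with orange at (224,203) and black at (211,155). The lid is at (268,133). The turntable is at (377,172), with crosses at (354,171), (387,153) and (389,190). Next I'll measure these by fitting model silhouettes.

```bash
cat > h.py <<'E'
import cv2, numpy as np
from scipy.optimize import minimize
from scipy.spatial.transform import Rotation as Rot
from bench import ctrl
def cal(n):
    c=ctrl.calibration(n); return [np.array(c[k],float) for k in ("mtx","distortion","R","t")]
def proj(n,X):
    K,D,R,t=cal(n); return cv2.projectPoints(np.asarray(X,float),cv2.Rodrigues(R)[0],t,K,D)[0][:,0]
def pix2plane(n,uv,z):
    K,D,R,t=cal(n); u=cv2.undistortPoints(np.asarray(uv,float).reshape(-1,1,2),K,D)[:,0]
    d=np.c_[u,np.ones(len(u))]@R; c=-R.T@t; s=(z-c[2])/d[:,2]; return c+d*s[:,None]
def mask(img,name):
    h=cv2.cvtColor(img,cv2.COLOR_BGR2HSV)
    r={"yellow":((20,110,90),(35,255,255)),"blue":((100,140,110),(125,255,255))}[name]
    return cv2.inRange(h,*r)
def stand_pts(x,y,yaw,z0=0,h=.046):
    s=.022; b=[[a,c,z] for a in(-s,s) for c in(-s,s) for z in(0,.022)]+[[a,c,h] for a in(-.003,.003) for c in(-.003,.003)]
    return Rot.from_euler('z',yaw).apply(b)+[x,y,z0]
def comps(m,amin=60):
    n,l,s,c=cv2.connectedComponentsWithStats(m); return [(l==i,c[i],s[i,4]) for i in range(1,n) if s[i,4]>amin]
def hullmask(n,X,S=4,shape=(384,512)):
    p=cv2.convexHull(((proj(n,X)+.5)*16).astype(np.int32)); m=np.zeros(shape,np.uint8); cv2.fillConvexPoly(m,p,255,shift=4); return m>0
def softcost(n,X,obs):
    # compare at 4x upsampled crop
    p=proj(n,X); lo=np.floor(p.min(0)-8).astype(int); hi=np.ceil(p.max(0)+8).astype(int)
    S=6; o=cv2.resize(obs[lo[1]:hi[1],lo[0]:hi[0]].astype(np.float32),None,fx=S,fy=S,interpolation=cv2.INTER_LINEAR)>.5
    q=cv2.convexHull((((p-lo+.5)*S-.5)*16).astype(np.int32)); m=np.zeros(o.shape,np.uint8); cv2.fillConvexPoly(m,q,1,shift=4)
    tot=obs.sum()*S*S
    return (tot+ m.sum()-2*(o&(m>0)).sum())/tot
def fit_stand(obs,x0,z0=0):
    best=None
    for yaw in np.arange(0,1.57,.2):
        f=lambda v: sum(softcost(n,stand_pts(v[0],v[1],v[2]/10,z0),o) for n,o in obs.items())
        r=minimize(f,[x0[0],x0[1],yaw*10],method="Nelder-Mead",options=dict(initial_simplex=[[x0[0],x0[1],yaw*10],[x0[0]+.006,x0[1],yaw*10],[x0[0],x0[1]+.006,yaw*10],[x0[0],x0[1],yaw*10+2]],xatol=1e-4,fatol=1e-4))
        if best is None or r.fun<best.fun: best=r
    return best.x[0],best.x[1],(best.x[2]/10+np.pi/4)%(np.pi/2)-np.pi/4,best.fun
E
cat > m.py <<'E'
from h import *
ims={n:cv2.imread(f"pics/{n}0.png") for n in("top","side")}
ys={n:comps(mask(ims[n],"yellow")) for n in ims}
for n in ys: print(n,[(c.round(),s) for _,c,s in ys[n]])
for m,c,s in ys["top"]:
    w=pix2plane("top",[c],.02)[0]
    ps=proj("side",[[w[0],w[1],.015]])[0]
    k=[q for q in ys["side"] if np.hypot(*(q[1]-ps))<15]
    print(c.round(),w.round(3),"top",np.round(fit_stand({"top":m},w),4))
    if k: print("   both",np.round(fit_stand({"top":m,"side":k[0][0]},w),4),"side",np.round(fit_stand({"side":k[0][0]},w),4))
for n in ims:
    cs=[]
    for m,c,s in comps(mask(ims[n],"blue")):
        w=pix2plane(n,[c],.0365)[0]; 
        if abs(w[1]+.2)<.15 and w[0]<.62: cs.append(w); print(n,"blue",c.round(1),s,w.round(4))
    print(np.mean(cs,0).round(4))
E
python3 m.py
```

```text
top [(array([160., 161.]), np.int32(306)), (array([273., 193.]), np.int32(311)), (array([168., 206.]), np.int32(318))]
side [(array([258., 126.]), np.int32(279)), (array([219., 140.]), np.int32(288)), (array([258., 212.]), np.int32(387))]
[160. 161.] [0.529 0.372 0.02 ] top [0.5303 0.3743 0.0487 0.0294]Traceback (most recent call last):
  File "m.py", line 10, in <module>
    if k: print("   both",np.round(fit_stand({"top":m,"side":k[0][0]},w),4),"side",np.round(fit_stand({"side":k[0][0]},w),4))
                                                                                            ~~~~~~~~~^^^^^^^^^^^^^^^^^^^^
  File "h.py", line 34, in fit_stand
    r=minimize(f,[x0[0],x0[1],yaw*10],method="Nelder-Mead",options=dict(initial_simplex=[[x0[0],x0[1],yaw*10],[x0[0]+.006,x0[1],yaw*10],[x0[0],x0[1]+.006,yaw*10],[x0[0],x0[1],yaw*10+2]],xatol=1e-4,fatol=1e-4))
    res = _minimize_neldermead(fun, x0, args, callback, bounds=bounds,
                               **options)
    fxr = func(xr)
    fx = function(np.copy(x), *(wrapper_args + args))
  File "h.py", line 33, in <lambda>
    f=lambda v: sum(softcost(n,stand_pts(v[0],v[1],v[2]/10,z0),o) for n,o in obs.items())
                ~~~^^^^^^^^^^^^^^^^^^^^^^^^^^^^^^^^^^^^^^^^^^^^^^^^^^^^^^^^^^^^^^^^^^^^^^
  File "h.py", line 33, in <genexpr>
    f=lambda v: sum(softcost(n,stand_pts(v[0],v[1],v[2]/10,z0),o) for n,o in obs.items())
                    ~~~~~~~~^^^^^^^^^^^^^^^^^^^^^^^^^^^^^^^^^^^^^
  File "h.py", line 25, in softcost
    p=proj(n,X); lo=np.floor(p.min(0)-8).astype(int); hi=np.ceil(p.max(0)+8).astype(int)
  File "h.py", line 8, in proj
    K,D,R,t=cal(n); return cv2.projectPoints(np.asarray(X,float),cv2.Rodrigues(R)[0],t,K,D)[0][:,0]
            ~~~^^^
  File "h.py", line 6, in cal
    c=ctrl.calibration(n); return [np.array(c[k],float) for k in ("mtx","distortion","R","t")]
ValueError: time passes only in moves, steps and waits
```

```bash
python3 - <<'E'
from bench import ctrl
import pickle
pickle.dump({n:dict(ctrl.calibration(n)) for n in("top","side","wrist")},open("cal.pkl","wb"))
print(ctrl.get_obs()["time_s"])
E
python3 - <<'E'
s=open("h.py").read()
s=s.replace("def cal(n):\n    c=ctrl.calibration(n);","import pickle\nCAL=pickle.load(open('cal.pkl','rb'))\ndef cal(n):\n    c=CAL[n];")
open("h.py","w").write(s)
E
python3 m.py
```

```text
0.15
top [(array([160., 161.]), np.int32(306)), (array([273., 193.]), np.int32(311)), (array([168., 206.]), np.int32(318))]
side [(array([258., 126.]), np.int32(279)), (array([219., 140.]), np.int32(288)), (array([258., 212.]), np.int32(387))]
[160. 161.] [0.529 0.372 0.02 ] top [0.5303 0.3743 0.0487 0.0294]
   both [0.5305 0.3743 0.0476 0.1132] side [ 0.5309  0.3736 -0.0219  0.071 ]
[273. 193.] [0.448 0.065 0.02 ] top [0.4485 0.0651 0.3724 0.0834]
   both [0.4499 0.0652 0.3832 0.1654] side [0.4505 0.0657 0.3686 0.0502]
[168. 206.] [0.407 0.346 0.02 ] top [ 0.4077  0.3476 -0.5492  0.058 ]
   both [ 0.408   0.3471 -0.5364  0.1396] side [ 0.4079  0.3461 -0.5138  0.0666]
top blue [387.3 152.3] 182 [ 0.5627 -0.2422  0.0365]
top blue [354.8 171. ] 185 [ 0.5095 -0.1533  0.0365]
top blue [388.8 190.4] 184 [ 0.4589 -0.2444  0.0365]
[ 0.5104 -0.2133  0.0365]
side blue [309.9 275.1] 267 [ 0.511  -0.1537  0.0365]
side blue [347.7 305.1] 324 [ 0.564  -0.2426  0.0365]
side blue [300.5 318.1] 344 [ 0.4606 -0.2451  0.0365]
[ 0.5119 -0.2138  0.0365]
```

```bash
cat >> h.py <<'E'
def disc(c,r,z,n=72):
    a=np.linspace(0,2*np.pi,n,endpoint=False); return np.c_[c[0]+r*np.cos(a),c[1]+r*np.sin(a),np.full(n,z)]
def lid_pts(x,y,z0=0):
    return np.r_[disc((x,y),.08,z0),disc((x,y),.08,z0+.014)]
def plan(target,jaw=None,n=None,mod=np.pi):
    """print rows: target TCP world, jaw = world yaw of tool y; mod: symmetry"""
    o=ctrl.get_obs(); p=np.array(o["eef_pos"]); q=o["eef_rot"]; R=Rot.from_quat([q[1],q[2],q[3],q[0]]).as_matrix()
    cur=np.arctan2(R[1,1],R[0,1]); 
    d=0 if jaw is None else (jaw-cur+mod/2)%mod-mod/2
    ya=cur+d
    x=np.array([0,0,-1.]); y=np.array([np.cos(ya),np.sin(ya),0]); T=np.c_[x,y,np.cross(x,y)]
    rv=Rot.from_matrix(R.T@T).as_rotvec(); D=np.array(target)-p
    n=n or max(int(np.ceil(np.linalg.norm(D)/.05)),int(np.ceil(np.linalg.norm(rv)/.17)),1)
    print("t",round(o["time_s"],2),"pos",p.round(4),"jaw",round(cur,3),"tilt",round(np.arccos(-R[2,0]),4),"open",round(o["opening"],3),"F",np.round(o["wrist_force"],1),"q",np.round(o["q"],2))
    print("total cm world",(D*100).round(2),"turn",rv.round(3),"n",n)
    for i in range(n):
        Ri=R@Rot.from_rotvec(rv*i/n).as_matrix(); print(" ",(Ri.T@D*100/n).round(2),(rv/n).round(3))
E
python3 - <<'E'
from h import *
ims={n:cv2.imread(f"pics/{n}0.png") for n in("top","side")}
obs={}
for n,s in (("top",(268,120)),("side",(320,180))):
    h=cv2.cvtColor(ims[n],cv2.COLOR_BGR2HSV); x0=proj(n,[[.6,.07,.01]])[0] 
    m=cv2.inRange(h,(0,70,30),(14,255,200)); 
    c=max([q for q in comps(m) if np.hypot(*(q[1]-(np.array((268,133)) if n=="top" else (320,197))))<25],key=lambda q:q[2]); print(n,c[1],c[2])
    mm=cv2.morphologyEx(c[0].astype(np.uint8),cv2.MORPH_CLOSE,np.ones((9,9))); obs[n]=mm>0
for k in (("top",),("side",),("top","side")):
    f=lambda v:sum(softcost(n,lid_pts(*v),obs[n]) for n in k)
    x0=pix2plane(k[0],[np.argwhere(obs[k[0]]).mean(0)[::-1]],.01)[0][:2]
    r=minimize(f,x0,method="Nelder-Mead",options=dict(initial_simplex=[x0,x0+[.006,0],x0+[0,.006]])); print(k,r.x.round(4),round(r.fun,3))
plan([.408,.347,.13],-.54,mod=np.pi/2)
E
```

```text
top [268.01550095 133.19319471] 2645
side [319.93814027 195.83333333] 2538
('top',) [0.616  0.0806] 0.019
('side',) [0.6176 0.0812] 0.02
('top', 'side') [0.6166 0.0809] 0.046
t 0.15 pos [0.1778 0.5464 0.2306] jaw 1.256 tilt 0.0013 open 0.998 F [ 0.  -0.6 -0.1] q [ 1.05  0.18  1.61 -0.    1.35 -0.21]
total cm world [ 23.02 -19.94 -10.06] turn [ 0.225 -0.     0.001] n 7
  [ 1.44 -1.69  4.01] [ 0.032 -0.     0.   ]
  [ 1.44 -1.56  4.06] [ 0.032 -0.     0.   ]
  [ 1.44 -1.43  4.11] [ 0.032 -0.     0.   ]
  [ 1.44 -1.29  4.15] [ 0.032 -0.     0.   ]
  [ 1.44 -1.16  4.19] [ 0.032 -0.     0.   ]
  [ 1.44 -1.03  4.23] [ 0.032 -0.     0.   ]
  [ 1.44 -0.89  4.26] [ 0.032 -0.     0.   ]
```

```bash
python3 -m creep '1 1.4 -1.7 4 .032 0 0;1 1.4 -1.6 4.1 .032 0 0;1 1.4 -1.4 4.1 .032 0 0;1 1.4 -1.3 4.2 .032 0 0;1 1.4 -1.2 4.2 .032 0 0;1 1.4 -1 4.2 .032 0 0;1 1.4 -.9 4.3 .032 0 0;1 0 0 0 0 0 0'
python3 -c "
from h import *
plan([.408,.347,.06],-.54,mod=np.pi/2,n=1)"
```

```text
time_s: 1.15
eef_pos: [0.4136, 0.3399, 0.1282]
eef_rot: [0.68, 0.189, 0.682, -0.19]
wrist_force: [-0.9, 0.6, -0.4]
opening: 1.001
t 1.15 pos [0.4136 0.3399 0.1282] jaw 1.027 tilt 0.0024 open 1.001 F [-0.9  0.6 -0.4] q [ 0.47  0.21  1.79  0.    1.14 -0.56]
total cm world [-0.56  0.71 -6.82] turn [-0.004 -0.002  0.002] n 1
  [ 6.82  0.33 -0.84] [-0.004 -0.002  0.002]
```

```bash
python3 -m creep '1 0 .3 -.8 0 0 0;1 3.5 0 0 0 0 0;1 3.3 0 0 0 0 0;1 0 0 0 0 0 0'
python3 -c "
from h import *
plan([.408,.347,.002],-.54,mod=np.pi/2,n=1)
p,_=ctrl.camera('wrist'); cv2.imwrite('pics/w1.png',p)"
```

```text
time_s: 1.65
eef_pos: [0.4052, 0.3513, 0.0606]
eef_rot: [0.681, 0.189, 0.682, -0.188]
wrist_force: [0.9, -0.4, -0.0]
opening: 0.999
t 1.65 pos [0.4052 0.3513 0.0606] jaw 1.032 tilt 0.0019 open 0.999 F [ 0.9 -0.4 -0. ] q [ 0.49  0.32  1.83  0.    1.   -0.54]
total cm world [ 0.28 -0.43 -5.86] turn [ 0.001 -0.002 -0.001] n 1
  [ 5.86 -0.23  0.47] [ 0.001 -0.002 -0.001]
```

View pics/w1.png

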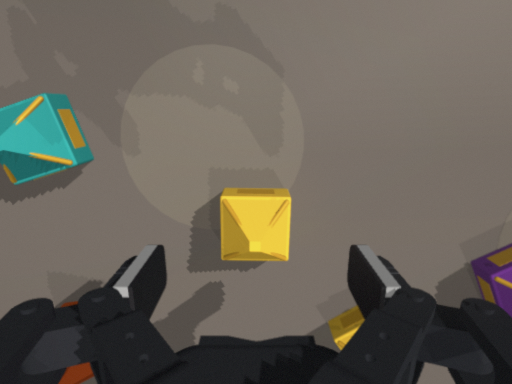

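The stand is square between the fingers, at (255,225). Next is the descent and grasp.

```bash
python3 -m creep '1 0 -.2 .5 0 0 0;1 2.9 0 0 0 0 0;1 2.6 0 0 0 0 0;1 0 0 0 0 0 0'
python3 -c "
from h import *
plan([.408,.347,.002],-.54,mod=np.pi/2,n=1)"
```

```text
time_s: 2.2
eef_pos: [0.4145, 0.3515, 0.0135]
eef_rot: [0.685, 0.192, 0.678, -0.183]
wrist_force: [0.0, 0.3, 0.2]
opening: 1.004
t 2.2 pos [0.4145 0.3515 0.0135] jaw 1.035 tilt 0.0156 open 1.004 F [0.  0.3 0.2] q [ 0.48  0.4   1.83  0.    0.89 -0.55]
total cm world [-0.65 -0.45 -1.15] turn [ 0.004  0.006 -0.014] n 1
  [ 1.14 -0.73 -0.34] [ 0.004  0.006 -0.014]
```

```bash
python3 -m creep '1 0 0 0 0 0 0;1 0 0 0 0 0 0'
python3 -c "
from h import *
print(ctrl.get_obs()['dq'])
plan([.408,.347,.002],-.54,mod=np.pi/2,n=1)"
```

```text
time_s: 2.45
eef_pos: [0.4165, 0.3525, 0.0167]
eef_rot: [0.687, 0.193, 0.677, -0.182]
wrist_force: [-0.9, -0.2, 0.4]
opening: 0.998
[-0.00160253 -0.01731312 -0.00966527 -0.00198458  0.00708223  0.0003813 ]
t 2.45 pos [0.4165 0.3525 0.0167] jaw 1.035 tilt 0.0201 open 0.998 F [-0.9 -0.2  0.4] q [ 0.48  0.4   1.83  0.    0.9  -0.55]
total cm world [-0.85 -0.55 -1.47] turn [ 0.004  0.009 -0.018] n 1
  [ 1.45 -0.94 -0.46] [ 0.004  0.009 -0.018]
```

```bash

python3 -c "
from h import *
o=ctrl.get_obs();print(o['joint_efforts'],o['torque'],o['wrist_force'])
for n in ('wrist','side','top'):
  p,_=ctrl.camera(n); cv2.imwrite(f'pics/{n}2.png',p)
o=ctrl.get_obs();print(o['eef_pos'],o['dq'])
"
```

```text
[-1.56538084e-02 -4.57691681e+01 -2.57817131e+01  6.12581352e-03
 -8.94371700e-02 -2.13220460e-04] [ 0.01246447  0.0077163  -0.00923985] [-0.92108535 -0.22027461  0.41233616]
[0.41631048 0.35244583 0.01626351] [-0.00057365  0.00858111  0.00601661  0.0003095  -0.0008079  -0.00016015]
```

View pics/wrist2.png

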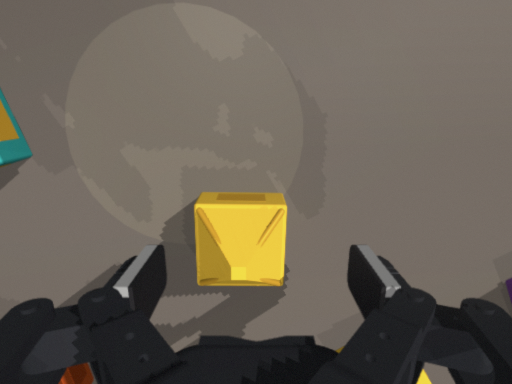

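View pics/side2.png

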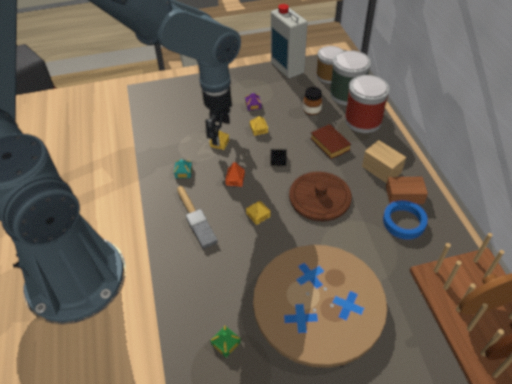

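```bash
python3 -m creep '1 1.4 -.9 -.5 .004 .009 -.018;1 0 0 0 0 0 0'
python3 -c "
from h import *
plan([.408,.347,.002],-.54,mod=np.pi/2,n=1)"
```

```text
time_s: 2.85
eef_pos: [0.4068, 0.3469, 0.0012]
eef_rot: [0.681, 0.188, 0.682, -0.189]
wrist_force: [-0.8, 0.4, -1.0]
opening: 1.0
t 2.85 pos [0.4068 0.3469 0.0012] jaw 1.03 tilt 0.0021 open 1.0 F [-0.8  0.4 -1. ] q [ 0.48  0.42  1.84  0.    0.88 -0.55]
total cm world [0.12 0.01 0.08] turn [-0.    -0.001  0.002] n 1
  [-0.08  0.07  0.1 ] [-0.    -0.001  0.002]
```

```bash
python3 -m creep '.2 0 .07 .1 0 0 0;.2 0 0 0 0 0 0;.2 0 0 0 0 0 0;.2 0 0 0 0 0 0;.2 0 0 0 0 0 0'
python3 -c "
from h import *
plan([.408,.347,.002],-.54,mod=np.pi/2,n=1)"
```

```text
time_s: 3.48
eef_pos: [0.4085, 0.3472, 0.0014]
eef_rot: [0.681, 0.188, 0.682, -0.189]
wrist_force: [0.9, -0.4, -0.4]
opening: 0.499
t 3.48 pos [0.4085 0.3472 0.0014] jaw 1.03 tilt 0.0016 open 0.499 F [ 0.9 -0.4 -0.4] q [ 0.48  0.42  1.83  0.    0.88 -0.55]
total cm world [-0.05 -0.02  0.06] turn [-0.    -0.001  0.001] n 1
  [-0.06 -0.05 -0.03] [-0.    -0.001  0.001]
```

```bash
python3 -m creep '.2 -3 0 0 0 0 0;.2 -5 0 0 0 0 0;.2 -5 0 0 0 0 0;.2 0 0 0 0 0 0'
python3 -c "
from h import *
plan([.4598,-.2448,.13],None,n=12)
p,_=ctrl.camera('side'); cv2.imwrite(f'pics/s3.png',p[60:260,120:380])"
```

```text
time_s: 3.98
eef_pos: [0.4079, 0.3468, 0.134]
eef_rot: [0.68, 0.188, 0.683, -0.19]
wrist_force: [-0.0, 0.6, -0.0]
opening: 0.496
t 3.98 pos [0.4079 0.3468 0.134 ] jaw 1.03 tilt 0.0044 open 0.496 F [-0.   0.6 -0. ] q [ 0.48  0.21  1.79  0.    1.15 -0.55]
total cm world [  5.19 -59.16  -0.4 ] turn [-0.    -0.002  0.004] n 12
  [ 0.04 -4.    2.91] [-0. -0.  0.]
  [ 0.04 -4.    2.91] [-0. -0.  0.]
  [ 0.04 -4.    2.91] [-0. -0.  0.]
  [ 0.04 -4.    2.91] [-0. -0.  0.]
  [ 0.04 -4.    2.91] [-0. -0.  0.]
  [ 0.04 -4.    2.91] [-0. -0.  0.]
  [ 0.04 -4.    2.91] [-0. -0.  0.]
  [ 0.04 -4.    2.91] [-0. -0.  0.]
  [ 0.04 -4.    2.91] [-0. -0.  0.]
  [ 0.03 -4.    2.91] [-0. -0.  0.]
  [ 0.03 -4.    2.91] [-0. -0.  0.]
  [ 0.03 -4.    2.91] [-0. -0.  0.]
```

View pics/s3.png

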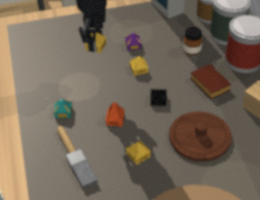

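The stand is in the gripper and lifted clear, so I'll transfer it.

```bash
python3 -m creep '.2 0 -4 2.9 0 0 0;.2 0 -4 2.9 0 0 0;.2 0 -4 2.9 0 0 0;.2 0 -4 2.9 0 0 0;.2 0 -4 2.9 0 0 0;.2 0 -4 2.9 0 0 0;.2 0 -4 2.9 0 0 0;.2 0 -4 2.9 0 0 0;.2 0 -4 2.9 0 0 0;.2 0 -4 2.9 0 0 0'
python3 -m creep '.2 0 -3.5 2.5 0 0 0;.2 0 -1.5 1 0 0 0;.2 0 0 0 0 0 0'
python3 -c "
from h import *
plan([.4598,-.2448,.1],None,n=1)"
```

```text
time_s: 5.28
eef_pos: [0.4392, -0.1567, 0.1165]
eef_rot: [0.671, 0.184, 0.693, -0.189]
wrist_force: [0.5, 0.5, -0.5]
opening: 0.501
time_s: 5.65
eef_pos: [0.4408, -0.22, 0.1114]
eef_rot: [0.668, 0.187, 0.695, -0.19]
wrist_force: [0.5, -0.1, 0.2]
opening: 0.502
t 5.65 pos [ 0.4408 -0.22    0.1114] jaw 1.032 tilt 0.0398 open 0.502 F [ 0.5 -0.1  0.2] q [-0.69  0.17  1.88 -0.02  1.12 -1.71]
total cm world [ 1.9  -2.48 -1.14] turn [-0.    -0.037  0.015] n 1
  [ 1.05 -1.14  2.94] [-0.    -0.037  0.015]
```

```bash
python3 -m creep '.2 1 -1.1 2.9 0 -.037 .015;.2 0 0 0 0 0 0'
python3 -c "
from h import *
plan([.4598,-.2448,.06],None,n=1)"
```

```text
time_s: 5.9
eef_pos: [0.4591, -0.2407, 0.0986]
eef_rot: [0.681, 0.189, 0.683, -0.187]
wrist_force: [-0.4, 0.5, 0.1]
opening: 0.501
t 5.9 pos [ 0.4591 -0.2407  0.0986] jaw 1.034 tilt 0.0039 open 0.501 F [-0.4  0.5  0.1] q [-0.71  0.22  1.85  0.    1.07 -1.75]
total cm world [ 0.07 -0.41 -3.86] turn [ 0.    -0.003 -0.002] n 1
  [ 3.86 -0.32  0.28] [ 0.    -0.003 -0.002]
```

```bash
python3 -m creep '.2 3.8 -.3 .3 0 0 0;.2 0 0 0 0 0 0'
python3 -c "
from h import *
plan([.4598,-.2448,.039],None,n=1)"
```

```text
time_s: 6.15
eef_pos: [0.4593, -0.2406, 0.0597]
eef_rot: [0.68, 0.188, 0.684, -0.185]
wrist_force: [0.9, -0.1, -0.4]
opening: 0.503
t 6.15 pos [ 0.4593 -0.2406  0.0597] jaw 1.037 tilt 0.0076 open 0.503 F [ 0.9 -0.1 -0.4] q [-0.71  0.29  1.87  0.    0.99 -1.75]
total cm world [ 0.05 -0.42 -2.07] turn [ 0.    -0.007 -0.003] n 1
  [ 2.07 -0.34  0.27] [ 0.    -0.007 -0.003]
```

```bash
python3 -m creep '.2 1.5 -.5 .4 0 -.007 -.003;.2 0 0 0 0 0 0'
python3 -c "
from h import *
plan([.4598,-.2448,.0385],None,n=1)
for n in ('side','wrist'):
  p,_=ctrl.camera(n); cv2.imwrite(f'pics/{n}4.png',p)"
```

```text
time_s: 6.4
eef_pos: [0.4609, -0.2459, 0.0457]
eef_rot: [0.683, 0.186, 0.682, -0.186]
wrist_force: [-0.1, -0.0, -0.6]
opening: 0.5
t 6.4 pos [ 0.4609 -0.2459  0.0457] jaw 1.039 tilt 0.0017 open 0.5 F [-0.1 -0.  -0.6] q [-0.72  0.32  1.87  0.    0.96 -1.76]
total cm world [-0.11  0.11 -0.72] turn [0.    0.002 0.   ] n 1
  [ 0.72  0.04 -0.16] [0.    0.002 0.   ]
```

View pics/side4.png

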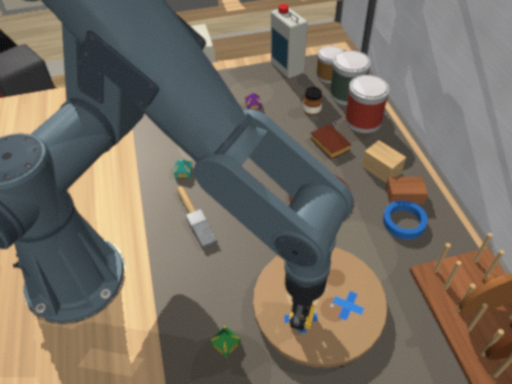

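View pics/wrist4.png

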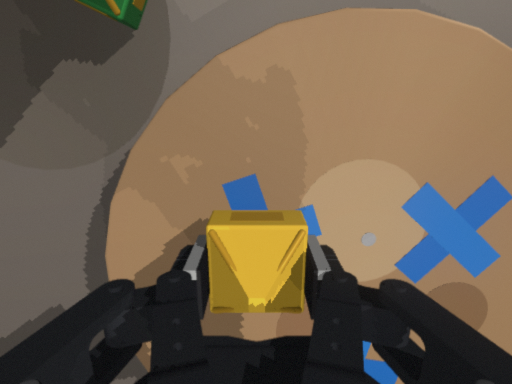

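```bash
python3 -m creep '.2 .7 0 -.15 0 0 0;.2 0 0 0 0 0 0'
python3 -c "
from h import *
plan([.4598,-.2448,.0375],None,n=1)"
```

```text
time_s: 6.75
eef_pos: [0.4613, -0.2465, 0.0407]
eef_rot: [0.684, 0.185, 0.68, -0.187]
wrist_force: [0.3, 0.6, -0.5]
opening: 0.497
t 6.75 pos [ 0.4613 -0.2465  0.0407] jaw 1.038 tilt 0.0065 open 0.497 F [ 0.3  0.6 -0.5] q [-0.72  0.32  1.87  0.    0.94 -1.76]
total cm world [-0.15  0.17 -0.32] turn [0.    0.006 0.001] n 1
  [ 0.32  0.08 -0.22] [0.    0.006 0.001]
```

```bash
python3 -m creep '.2 .4 .1 -.2 0 .006 0;.2 0 0 0 0 0 0'
python3 -c "
from h import *
plan([.4598,-.2448,.0375],None,n=1)"
```

```text
time_s: 7.0
eef_pos: [0.4606, -0.2452, 0.0373]
eef_rot: [0.683, 0.186, 0.682, -0.187]
wrist_force: [-0.4, -0.1, 1.0]
opening: 0.507
t 7.0 pos [ 0.4606 -0.2452  0.0373] jaw 1.038 tilt 0.0023 open 0.507 F [-0.4 -0.1  1. ] q [-0.72  0.33  1.87 -0.    0.94 -1.75]
total cm world [-0.08  0.04  0.02] turn [0.    0.002 0.001] n 1
  [-0.02 -0.   -0.09] [0.    0.002 0.001]
```

```bash
python3 -m creep '.8 0 0 0 0 0 0;.8 0 0 0 0 0 0;.8 0 0 0 0 0 0;.9 -3 0 0 0 0 0;1 -5 0 0 0 0 0;1 -3 0 0 0 0 0;1 0 0 0 0 0 0'
python3 -c "
from h import *
p,_=ctrl.camera('top'); cv2.imwrite('pics/t5.png',p)
p,_=ctrl.camera('wrist'); cv2.imwrite('pics/w5.png',p)
plan([.5305,.374,.14],.04,mod=np.pi/2)
"
```

```text
time_s: 7.88
eef_pos: [0.4596, -0.2444, 0.149]
eef_rot: [0.682, 0.186, 0.683, -0.186]
wrist_force: [0.2, 0.3, 0.0]
opening: 1.001
t 7.97 pos [ 0.4582 -0.2431  0.1462] jaw 1.038 tilt 0.0063 open 1.0 F [-1.  -0.  -0.3] q [-0.72  0.16  1.82 -0.    1.17 -1.75]
total cm world [ 7.23 61.71 -0.62] turn [-0.573 -0.006 -0.002] n 13
  [ 0.06  4.37 -1.93] [-0.044 -0.    -0.   ]
  [ 0.06  4.45 -1.74] [-0.044 -0.    -0.   ]
  [ 0.06  4.52 -1.54] [-0.044 -0.    -0.   ]
  [ 0.06  4.59 -1.34] [-0.044 -0.    -0.   ]
  [ 0.06  4.64 -1.14] [-0.044 -0.    -0.   ]
  [ 0.05  4.69 -0.93] [-0.044 -0.    -0.   ]
  [ 0.05  4.72 -0.72] [-0.044 -0.    -0.   ]
  [ 0.05  4.75 -0.51] [-0.044 -0.    -0.   ]
  [ 0.05  4.77 -0.3 ] [-0.044 -0.    -0.   ]
  [ 0.05  4.78 -0.09] [-0.044 -0.    -0.   ]
  [0.05 4.78 0.12] [-0.044 -0.    -0.   ]
  [0.05 4.77 0.33] [-0.044 -0.    -0.   ]
  [0.05 4.75 0.54] [-0.044 -0.    -0.   ]
```

View pics/w5.png

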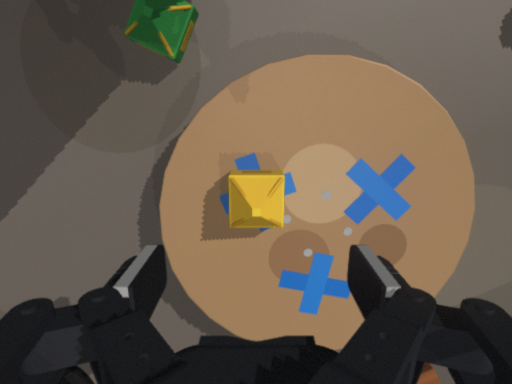

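```bash
python3 -m creep '1 0 4.4 -1.9 -.044 0 0;1 0 4.5 -1.7 -.044 0 0;1 0 4.5 -1.5 -.044 0 0;1 0 4.6 -1.3 -.044 0 0;1 0 4.6 -1.1 -.044 0 0;1 0 4.7 -.9 -.044 0 0;1 0 4.7 -.7 -.044 0 0;1 0 4.7 -.5 -.044 0 0;1 0 4.8 -.3 -.044 0 0;1 0 4.8 -.1 -.044 0 0'
python3 -c "
from h import *
plan([.5305,.374,.12],.04,mod=np.pi/2)
"
```

```text
time_s: 9.22
eef_pos: [0.505, 0.2435, 0.1295]
eef_rot: [0.694, 0.033, 0.718, -0.029]
wrist_force: [0.0, -0.1, -0.2]
opening: 1.0
t 9.22 pos [0.505  0.2435 0.1295] jaw 1.483 tilt 0.035 open 1.0 F [ 0.  -0.1 -0.2] q [ 0.23  0.28  1.71  0.02  1.19 -1.26]
total cm world [ 2.55 13.05 -0.95] turn [-0.127 -0.034 -0.007] n 3
  [0.32 4.4  0.48] [-0.042 -0.011 -0.002]
  [0.32 4.38 0.66] [-0.042 -0.011 -0.002]
  [0.32 4.35 0.84] [-0.042 -0.011 -0.002]
```

```bash
python3 -m creep '1 .3 4.3 .5 -.042 -.011 0;1 .3 4.3 .7 -.042 -.011 0;1 .3 3 .8 -.042 -.011 0;1 0 0 0 0 0 0'
python3 -c "
from h import *
plan([.5305,.374,.06],.04,mod=np.pi/2,n=1)
"
```

```text
time_s: 9.72
eef_pos: [0.5252, 0.3639, 0.1102]
eef_rot: [0.702, -0.016, 0.711, 0.018]
wrist_force: [0.0, -1.6, -1.0]
opening: 0.998
t 9.72 pos [0.5252 0.3639 0.1102] jaw 1.618 tilt 0.0132 open 0.998 F [ 0.  -1.6 -1. ] q [ 0.42  0.45  1.52  0.01  1.18 -1.2 ]
total cm world [ 0.53  1.01 -5.02] turn [ 0.007 -0.013 -0.003] n 1
  [5.02 0.97 0.64] [ 0.007 -0.013 -0.003]
```

```bash
python3 -m creep '1 2.5 1 .6 0 -.013 0;1 2.5 0 0 0 0 0;1 0 0 0 0 0 0'
python3 -c "
from h import *
plan([.5305,.374,.002],.04,mod=np.pi/2,n=1)
p,_=ctrl.camera('wrist'); cv2.imwrite('pics/w6.png',p)"
```

```text
time_s: 10.1
eef_pos: [0.5275, 0.3712, 0.0542]
eef_rot: [0.704, -0.016, 0.71, 0.016]
wrist_force: [0.1, 0.9, -0.1]
opening: 1.003
t 10.1 pos [0.5275 0.3712 0.0542] jaw 1.616 tilt 0.0074 open 1.003 F [ 0.1  0.9 -0.1] q [ 0.43  0.53  1.53  0.    1.09 -1.19]
total cm world [ 0.3   0.28 -5.22] turn [ 0.005 -0.007  0.001] n 1
  [5.22 0.28 0.35] [ 0.005 -0.007  0.001]
```

View pics/w6.png

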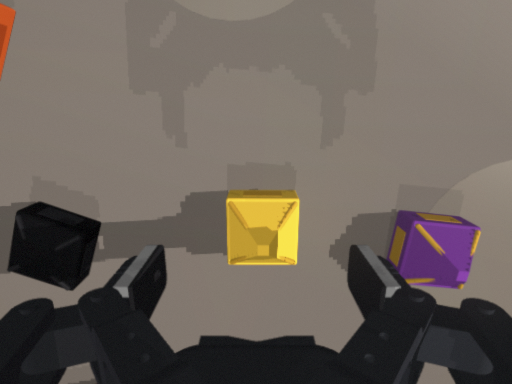

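The yellow stand is centred at (263,228). The black stand's edge at 100 px and the purple one's at 388 px leave more than 57 mm on each side, so there's room for the fingers.

```bash
python3 -m creep '1 3 .3 .4 0 -.007 0;1 2 0 0 0 0 0'
python3 -c "
from h import *
plan([.5305,.374,.002],.04,mod=np.pi/2,n=1)"
```

```text
time_s: 10.4
eef_pos: [0.5352, 0.3748, 0.0084]
eef_rot: [0.71, -0.015, 0.704, 0.016]
wrist_force: [-0.5, -0.1, 0.4]
opening: 1.001
t 10.4 pos [0.5352 0.3748 0.0084] jaw 1.614 tilt 0.0078 open 1.001 F [-0.5 -0.1  0.4] q [ 0.43  0.61  1.52 -0.    1.   -1.18]
total cm world [-0.47 -0.08 -0.64] turn [ 0.004  0.008 -0.002] n 1
  [ 0.63 -0.06 -0.48] [ 0.004  0.008 -0.002]
```

```bash
python3 -m creep '1 .6 0 -.5 0 .008 0;1 0 0 0 0 0 0'
python3 -c "
from h import *
plan([.5305,.374,.002],.04,mod=np.pi/2,n=1)"
```

```text
time_s: 10.65
eef_pos: [0.5297, 0.3739, 0.0019]
eef_rot: [0.706, -0.015, 0.708, 0.016]
wrist_force: [0.8, -0.4, 0.6]
opening: 0.997
t 10.65 pos [0.5297 0.3739 0.0019] jaw 1.614 tilt 0.0028 open 0.997 F [ 0.8 -0.4  0.6] q [ 0.43  0.61  1.53  0.    1.   -1.18]
total cm world [0.08 0.01 0.01] turn [ 0.003 -0.002 -0.001] n 1
  [-0.01  0.01  0.09] [ 0.003 -0.002 -0.001]
```

```bash
python3 -m creep '.2 0 0 0 0 0 0;.2 0 0 0 0 0 0;.2 0 0 0 0 0 0;.2 0 0 0 0 0 0;.2 0 0 0 0 0 0'
python3 -c "
from h import *
plan([.5305,.374,.002],.04,mod=np.pi/2,n=1)"
python3 -m creep '.2 -3 0 0 0 0 0;.2 -5 0 0 0 0 0;.2 -6 0 0 0 0 0;.2 0 0 0 0 0 0'
python3 -c "
from h import *
plan([.5633,-.2424,.14],None,n=14)"
```

```text
time_s: 11.28
eef_pos: [0.5319, 0.375, 0.0056]
eef_rot: [0.708, -0.014, 0.706, 0.016]
wrist_force: [-0.2, 1.0, 0.4]
opening: 0.499
t 11.28 pos [0.5319 0.375  0.0056] jaw 1.614 tilt 0.0045 open 0.499 F [-0.2  1.   0.4] q [ 0.43  0.61  1.53  0.    1.   -1.18]
total cm world [-0.14 -0.1  -0.36] turn [ 0.003  0.003 -0.003] n 1
  [ 0.36 -0.09 -0.15] [ 0.003  0.003 -0.003]
time_s: 11.78
eef_pos: [0.5307, 0.374, 0.1478]
eef_rot: [0.707, -0.014, 0.707, 0.016]
wrist_force: [0.5, -0.1, 0.1]
opening: 0.498
t 11.78 pos [0.5307 0.374  0.1478] jaw 1.614 tilt 0.0022 open 0.498 F [ 0.5 -0.1  0.1] q [ 0.43  0.42  1.48  0.    1.24 -1.18]
total cm world [  3.26 -61.64  -0.78] turn [ 0.    -0.001 -0.002] n 14
  [ 0.05 -4.41  0.04] [ 0. -0. -0.]
  [ 0.05 -4.41  0.04] [ 0. -0. -0.]
  [ 0.05 -4.41  0.04] [ 0. -0. -0.]
  [ 0.05 -4.41  0.04] [ 0. -0. -0.]
  [ 0.05 -4.41  0.04] [ 0. -0. -0.]
  [ 0.05 -4.41  0.04] [ 0. -0. -0.]
  [ 0.05 -4.41  0.04] [ 0. -0. -0.]
  [ 0.05 -4.41  0.04] [ 0. -0. -0.]
  [ 0.05 -4.41  0.04] [ 0. -0. -0.]
  [ 0.05 -4.41  0.04] [ 0. -0. -0.]
  [ 0.05 -4.41  0.04] [ 0. -0. -0.]
  [ 0.05 -4.41  0.04] [ 0. -0. -0.]
  [ 0.05 -4.41  0.04] [ 0. -0. -0.]
  [ 0.05 -4.41  0.04] [ 0. -0. -0.]
```

```bash
python3 -m creep '.2 -.1 -4.4 0 0 0 0;.2 -.1 -4.4 0 0 0 0;.2 -.1 -4.4 0 0 0 0;.2 -.1 -4.4 0 0 0 0;.2 -.1 -4.4 0 0 0 0;.2 -.1 -4.4 0 0 0 0;.2 -.1 -4.4 0 0 0 0;.2 -.1 -4.4 0 0 0 0;.2 -.1 -4.4 0 0 0 0;.2 -.1 -4.4 0 0 0 0'
python3 -c "
from h import *
plan([.5633,-.2424,.13],None)"
```

```text
time_s: 13.02
eef_pos: [0.5446, -0.0755, 0.1475]
eef_rot: [0.702, -0.016, 0.711, 0.019]
wrist_force: [0.4, -0.4, -0.5]
opening: 0.498
t 13.03 pos [ 0.5446 -0.0755  0.1475] jaw 1.62 tilt 0.013 open 0.498 F [ 0.4 -0.4 -0.5] q [-0.35  0.22  1.74 -0.    1.19 -1.97]
total cm world [  1.87 -16.69  -1.75] turn [ 0.    -0.012 -0.004] n 4
  [ 0.42 -4.19  0.27] [ 0.    -0.003 -0.001]
  [ 0.42 -4.19  0.27] [ 0.    -0.003 -0.001]
  [ 0.43 -4.19  0.26] [ 0.    -0.003 -0.001]
  [ 0.43 -4.19  0.26] [ 0.    -0.003 -0.001]
```

```bash
python3 -m creep '.2 .2 -4.2 .3 0 -.003 0;.2 .2 -4.2 .3 0 -.003 0;.2 .2 -4.2 .3 0 -.003 0;.2 .2 -3 .3 0 -.003 0;.2 0 0 0 0 0 0'
python3 -c "
from h import *
plan([.5633,-.2424,.09],None,n=1)"
```

```text
time_s: 13.65
eef_pos: [0.5609, -0.2377, 0.1324]
eef_rot: [0.705, -0.013, 0.709, 0.019]
wrist_force: [-0.4, 0.2, 1.1]
opening: 0.499
t 13.65 pos [ 0.5609 -0.2377  0.1324] jaw 1.615 tilt 0.0103 open 0.499 F [-0.4  0.2  1.1] q [-0.6   0.36  1.59  0.    1.2  -2.21]
total cm world [ 0.24 -0.47 -4.24] turn [ 0.    -0.006 -0.008] n 1
  [ 4.24 -0.52  0.25] [ 0.    -0.006 -0.008]
```

```bash
python3 -m creep '.2 2 -.5 .25 0 -.006 -.008;.2 3 0 0 0 0 0;.2 2 0 0 0 0 0;.2 0 0 0 0 0 0'
python3 -c "
from h import *
plan([.5633,-.2424,.045],None,n=1)"
```

```text
time_s: 14.15
eef_pos: [0.562, -0.2386, 0.0581]
eef_rot: [0.706, -0.015, 0.708, 0.017]
wrist_force: [-0.5, 0.5, -0.5]
opening: 0.5
t 14.15 pos [ 0.562  -0.2386  0.0581] jaw 1.616 tilt 0.0051 open 0.5 F [-0.5  0.5 -0.5] q [-0.6   0.46  1.63  0.    1.06 -2.21]
total cm world [ 0.13 -0.38 -1.31] turn [ 0.    -0.004 -0.004] n 1
  [ 1.3  -0.39  0.12] [ 0.    -0.004 -0.004]
```

```bash
python3 -m creep '.2 1.3 -.4 .2 0 -.004 -.004;.2 0 0 0 0 0 0'
python3 -c "
from h import *
plan([.5633,-.2424,.040],None,n=1)
p,_=ctrl.camera('wrist'); cv2.imwrite('pics/w7.png',p)"
```

```text
time_s: 14.4
eef_pos: [0.5651, -0.2426, 0.0454]
eef_rot: [0.708, -0.017, 0.706, 0.016]
wrist_force: [-0.0, -0.1, -0.3]
opening: 0.499
t 14.4 pos [ 0.5651 -0.2426  0.0454] jaw 1.617 tilt 0.0026 open 0.499 F [-0.  -0.1 -0.3] q [-0.6   0.49  1.62 -0.    1.03 -2.22]
total cm world [-0.18  0.02 -0.54] turn [0.    0.002 0.002] n 1
  [ 0.54  0.02 -0.18] [0.    0.002 0.002]
```

View pics/w7.png

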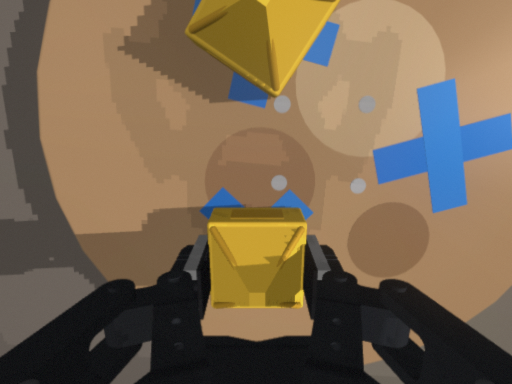

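```bash
python3 -m creep '.2 .5 0 -.2 0 .002 0;.2 0 0 0 0 0 0'
python3 -c "
from h import *
plan([.5633,-.2424,.0385],None,n=1)"
```

```text
time_s: 14.7
eef_pos: [0.5644, -0.2436, 0.0424]
eef_rot: [0.708, -0.018, 0.706, 0.015]
wrist_force: [-0.1, -0.4, -1.6]
opening: 0.5
t 14.7 pos [ 0.5644 -0.2436  0.0424] jaw 1.617 tilt 0.0049 open 0.5 F [-0.1 -0.4 -1.6] q [-0.6   0.49  1.63 -0.    1.02 -2.22]
total cm world [-0.11  0.12 -0.39] turn [0.    0.003 0.004] n 1
  [ 0.38  0.13 -0.11] [0.    0.003 0.004]
```

```bash
python3 -m creep '.2 .3 .1 -.1 0 .003 .004;.2 0 0 0 0 0 0'
python3 -m creep '.2 .15 0 0 0 0 0;.2 0 0 0 0 0 0'
```

```text
time_s: 14.95
eef_pos: [0.5645, -0.2435, 0.0409]
eef_rot: [0.708, -0.017, 0.706, 0.016]
wrist_force: [0.3, -0.0, -1.0]
opening: 0.502
time_s: 15.2
eef_pos: [0.5648, -0.2437, 0.0408]
eef_rot: [0.708, -0.017, 0.706, 0.016]
wrist_force: [0.0, 0.4, -0.3]
opening: 0.502
```

```bash
python3 -m creep '.2 .35 0 -.1 0 0 0'
python3 -m creep '.2 0 0 0 0 0 0'
```

```text
time_s: 15.32
eef_pos: [0.5649, -0.2438, 0.0404]
eef_rot: [0.708, -0.017, 0.705, 0.016]
wrist_force: [-11.3, 9.5, 40.0]
opening: 0.499
time_s: 15.45
eef_pos: [0.5653, -0.2439, 0.0412]
eef_rot: [0.709, -0.017, 0.705, 0.016]
wrist_force: [-0.4, -0.1, 0.4]
opening: 0.499
```

Contact is confirmed, so I'll release it.

```bash
python3 -m creep '.8 0 0 0 0 0 0;.8 0 0 0 0 0 0;.8 0 0 0 0 0 0;.8 -3 0 0 0 0 0;.9 -5 0 0 0 0 0;1 -3 0 0 0 0 0;1 0 0 0 0 0 0'
python3 -c "
from h import *
p,_=ctrl.camera('wrist'); cv2.imwrite('pics/w8.png',p)
plan([.4498,.0652,.13],.38,mod=np.pi/2)
"
```

```text
time_s: 16.32
eef_pos: [0.5631, -0.2429, 0.1504]
eef_rot: [0.707, -0.016, 0.707, 0.017]
wrist_force: [0.4, -0.1, 0.6]
opening: 1.0
t 16.38 pos [ 0.5623 -0.2424  0.1488] jaw 1.617 tilt 0.003 open 1.003 F [-0.3  0.1 -1.2] q [-0.6   0.35  1.58  0.    1.22 -2.22]
total cm world [-11.25  30.76  -1.88] turn [-0.334 -0.001 -0.003] n 7
  [ 0.28  4.46 -1.4 ] [-0.048 -0.    -0.   ]
  [ 0.28  4.53 -1.19] [-0.048 -0.    -0.   ]
  [ 0.28  4.58 -0.97] [-0.048 -0.    -0.   ]
  [ 0.28  4.62 -0.75] [-0.048 -0.    -0.   ]
  [ 0.27  4.65 -0.53] [-0.048 -0.    -0.   ]
  [ 0.27  4.67 -0.31] [-0.048 -0.    -0.   ]
  [ 0.27  4.68 -0.09] [-0.048 -0.    -0.   ]
```

View pics/w8.png

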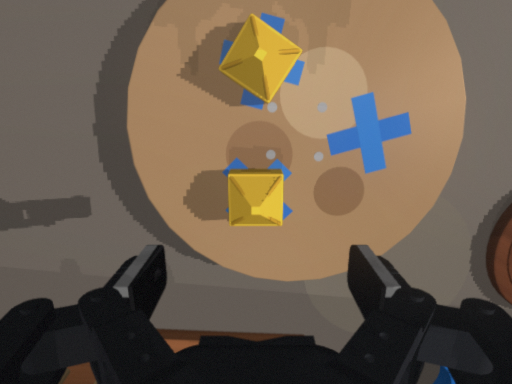

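Both stands stand upright on their crosses. Next is the third stand.

```bash
python3 -m creep '1 .1 4.4 -1.4 -.048 0 0;1 .1 4.5 -1.2 -.048 0 0;1 .1 4.6 -1 -.048 0 0;1 .1 4.6 -.7 -.048 0 0;1 .1 4.6 -.5 -.048 0 0;1 .2 4.7 -.3 -.048 0 0;1 .2 3.5 0 -.048 0 0;1 0 0 0 0 0 0'
python3 -c "
from h import *
plan([.4498,.0652,.07],.38,mod=np.pi/2,n=1)
"
```

```text
time_s: 17.38
eef_pos: [0.4405, 0.0634, 0.126]
eef_rot: [0.686, -0.132, 0.701, 0.142]
wrist_force: [1.3, 0.0, -0.4]
opening: 1.001
t 17.38 pos [0.4405 0.0634 0.126 ] jaw 1.961 tilt 0.0267 open 1.001 F [ 1.3  0.  -0.4] q [-0.13  0.03  2.    0.01  1.13 -2.09]
total cm world [ 0.93  0.18 -5.6 ] turn [ 0.01  -0.019 -0.019] n 1
  [ 5.58 -0.3   1.04] [ 0.01  -0.019 -0.019]
```

```bash
python3 -m creep '1 2.6 -.3 1 .01 -.019 -.019;1 2.8 0 0 0 0 0;1 0 0 0 0 0 0'
python3 -c "
from h import *
plan([.4498,.0652,.002],.38,mod=np.pi/2,n=1)
p,_=ctrl.camera('wrist'); cv2.imwrite('pics/w9.png',p)"
```

```text
time_s: 17.75
eef_pos: [0.4493, 0.0636, 0.0678]
eef_rot: [0.693, -0.133, 0.696, 0.133]
wrist_force: [-0.7, 0.3, -0.2]
opening: 0.994
t 17.75 pos [0.4493 0.0636 0.0678] jaw 1.95 tilt 0.0031 open 0.994 F [-0.7  0.3 -0.2] q [-0.12  0.14  2.03 -0.    0.98 -2.07]
total cm world [ 0.05  0.16 -6.58] turn [-0.001 -0.003 -0.   ] n 1
  [6.58 0.13 0.13] [-0.001 -0.003 -0.   ]
```

View pics/w9.png

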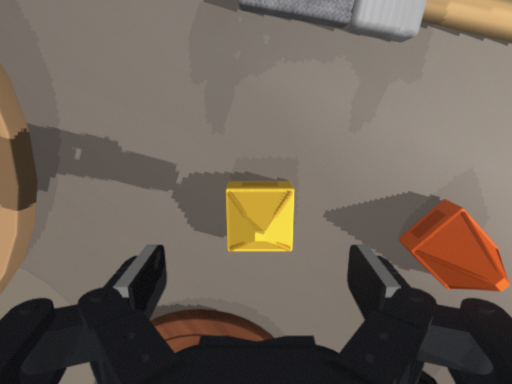

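```bash
python3 -m creep '1 3 .1 .1 0 -.003 0;1 3 0 0 0 0 0'
python3 -c "
from h import *
plan([.4498,.0652,.002],.38,mod=np.pi/2,n=1)"
```

```text
time_s: 18.05
eef_pos: [0.4557, 0.0632, 0.0115]
eef_rot: [0.698, -0.134, 0.691, 0.131]
wrist_force: [0.5, -0.4, 0.3]
opening: 1.002
t 18.05 pos [0.4557 0.0632 0.0115] jaw 1.948 tilt 0.0108 open 1.002 F [ 0.5 -0.4  0.3] q [-0.12  0.26  2.04 -0.    0.83 -2.07]
total cm world [-0.59  0.2  -0.95] turn [-0.003  0.009  0.005] n 1
  [ 0.95  0.41 -0.49] [-0.003  0.009  0.005]
```

```bash
python3 -m creep '1 .95 .4 -.5 0 .009 .005;1 0 0 0 0 0 0'
python3 -c "
from h import *
plan([.4498,.0652,.002],.38,mod=np.pi/2,n=1)"
```

```text
time_s: 18.3
eef_pos: [0.4492, 0.0645, 0.0017]
eef_rot: [0.694, -0.132, 0.695, 0.132]
wrist_force: [0.1, -0.5, -0.5]
opening: 0.997
t 18.3 pos [0.4492 0.0645 0.0017] jaw 1.947 tilt 0.0021 open 0.997 F [ 0.1 -0.5 -0.5] q [-0.12  0.28  2.04 -0.    0.82 -2.07]
total cm world [0.06 0.07 0.03] turn [-0.004 -0.002 -0.001] n 1
  [-0.03  0.04  0.08] [-0.004 -0.002 -0.001]
```

```bash
python3 -m creep '.2 0 0 0 0 0 0;.2 0 0 0 0 0 0;.2 0 0 0 0 0 0;.2 0 0 0 0 0 0;.2 0 0 0 0 0 0'
python3 -m creep '.2 -3 0 0 0 0 0;.2 -5 0 0 0 0 0;.2 -5 0 0 0 0 0;.2 0 0 0 0 0 0'
python3 -c "
from h import *
plan([.510,-.1535,.13],None,n=5)"
```

```text
time_s: 18.92
eef_pos: [0.4525, 0.0641, 0.0055]
eef_rot: [0.696, -0.133, 0.693, 0.132]
wrist_force: [0.3, -0.7, -1.2]
opening: 0.498
time_s: 19.42
eef_pos: [0.4508, 0.0643, 0.1383]
eef_rot: [0.695, -0.132, 0.694, 0.132]
wrist_force: [0.4, 1.0, -0.9]
opening: 0.503
t 19.43 pos [0.4508 0.0643 0.1383] jaw 1.947 tilt 0.0018 open 0.503 F [ 0.4  1.  -0.9] q [-0.12  0.02  1.99 -0.    1.13 -2.07]
total cm world [  5.92 -21.78  -0.83] turn [0.    0.002 0.001] n 5
  [ 0.17 -4.49 -0.5 ] [0. 0. 0.]
  [ 0.17 -4.49 -0.5 ] [0. 0. 0.]
  [ 0.17 -4.49 -0.5 ] [0. 0. 0.]
  [ 0.17 -4.49 -0.5 ] [0. 0. 0.]
  [ 0.17 -4.49 -0.5 ] [0. 0. 0.]
```

```bash
python3 -m creep '.2 0 -4.5 -.5 0 0 0;.2 0 -4.5 -.5 0 0 0;.2 0 -4.5 -.5 0 0 0;.2 .1 -4.4 -.5 0 0 0;.2 .1 -3.2 -.3 0 0 0;.2 0 0 0 0 0 0'
python3 -c "
from h import *
plan([.510,-.1535,.06],None,n=1)"
```

```text
time_s: 20.18
eef_pos: [0.5049, -0.1444, 0.1295]
eef_rot: [0.693, -0.131, 0.696, 0.135]
wrist_force: [0.4, -0.2, -0.1]
opening: 0.502
t 20.18 pos [ 0.5049 -0.1444  0.1295] jaw 1.949 tilt 0.0066 open 0.502 F [ 0.4 -0.2 -0.1] q [-0.51  0.19  1.82  0.    1.14 -2.45]
total cm world [ 0.51 -0.91 -6.95] turn [ 0.    -0.004 -0.005] n 1
  [ 6.94 -1.07  0.16] [ 0.    -0.004 -0.005]
```

```bash
python3 -m creep '.2 2 -1 .2 0 -.004 -.005;.2 3 0 0 0 0 0;.2 2 0 0 0 0 0;.2 0 0 0 0 0 0'
python3 -c "
from h import *
plan([.510,-.1535,.045],None,n=1)"
```

```text
time_s: 20.68
eef_pos: [0.5069, -0.1488, 0.0535]
eef_rot: [0.693, -0.131, 0.696, 0.135]
wrist_force: [-0.3, -0.7, -0.7]
opening: 0.501
t 20.68 pos [ 0.5069 -0.1488  0.0535] jaw 1.95 tilt 0.0082 open 0.501 F [-0.3 -0.7 -0.7] q [-0.51  0.32  1.84  0.    0.99 -2.46]
total cm world [ 0.31 -0.47 -0.85] turn [ 0.    -0.004 -0.007] n 1
  [ 0.84 -0.55  0.11] [ 0.    -0.004 -0.007]
```

```bash
python3 -m creep '.2 .8 -.5 .15 0 -.004 -.007;.2 0 0 0 0 0 0'
python3 -c "
from h import *
plan([.510,-.1535,.041],None,n=1)
p,_=ctrl.camera('wrist'); cv2.imwrite('pics/w10.png',p)"
```

```text
time_s: 20.92
eef_pos: [0.5105, -0.1523, 0.0455]
eef_rot: [0.695, -0.134, 0.694, 0.133]
wrist_force: [0.0, 0.7, -0.1]
opening: 0.5
t 20.93 pos [ 0.5105 -0.1523  0.0455] jaw 1.951 tilt 0.0007 open 0.5 F [ 0.   0.7 -0.1] q [-0.51  0.34  1.84  0.    0.97 -2.46]
total cm world [-0.05 -0.12 -0.45] turn [0.    0.001 0.   ] n 1
  [ 0.45 -0.09 -0.09] [0.    0.001 0.   ]
```

View pics/w10.png

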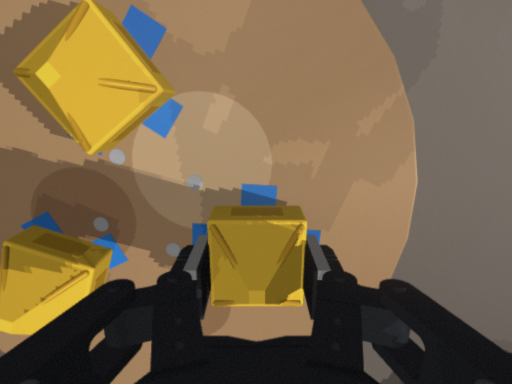

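```bash
python3 -m creep '.2 .45 -.1 -.1 0 0 0'
python3 -m creep '.2 0 0 0 0 0 0'
python3 -m creep '.2 .25 0 0 0 0 0'
python3 -m creep '.2 0 0 0 0 0 0'
```

```text
time_s: 21.1
eef_pos: [0.5111, -0.1541, 0.0424]
eef_rot: [0.695, -0.134, 0.693, 0.133]
wrist_force: [0.5, 0.8, -0.2]
opening: 0.503
time_s: 21.22
eef_pos: [0.511, -0.1542, 0.0424]
eef_rot: [0.695, -0.134, 0.693, 0.133]
wrist_force: [0.8, -0.6, -0.0]
opening: 0.498
time_s: 21.35
eef_pos: [0.5115, -0.1545, 0.0405]
eef_rot: [0.696, -0.135, 0.693, 0.133]
wrist_force: [-8.3, 3.4, 26.8]
opening: 0.501
time_s: 21.48
eef_pos: [0.5118, -0.1547, 0.0408]
eef_rot: [0.696, -0.135, 0.693, 0.132]
wrist_force: [0.2, 0.4, -0.8]
opening: 0.497
```

```bash
python3 -m creep '.75 0 0 0 0 0 0;.75 0 0 0 0 0 0;.75 0 0 0 0 0 0;.75 -3 0 0 0 0 0;.8 -5 0 0 0 0 0;1 -5 0 0 0 0 0;1 -1 0 0 0 0 0'
python3 -c "
from h import *
plan([.6167,.0810,.15],None,n=1)
"
python3 -m creep '1 0 4 2 0 0 0;1 0 5 1.5 0 0 0;1 0 5 1.5 0 0 0;1 0 5 1.5 0 0 0;1 0 0 0 0 0 0'
cat > chk.py <<'E'
from h import *
import sys
T=sys.argv[1]
ims={}
for n in("top","side"):
    ims[n],_=ctrl.camera(n); cv2.imwrite(f"pics/{n}{T}.png",ims[n])
ys={n:comps(mask(ims[n],"yellow")) for n in ims}
M=np.array([[.5633,-.2424],[.51,-.1535],[.4598,-.2448]])
for m in M:
    obs={}
    for n in ims:
        p=proj(n,[[*m,.036+.018]])[0]; k=[q for q in ys[n] if np.hypot(*(q[1]-p))<12]
        if k: obs[n]=k[0][0]
    for k in obs:
        r=np.array(fit_stand({k:obs[k]},m,.036)); print(m,k,r.round(4),"off mm",((r[:2]-m)*1000).round(1))
plan([.6167,.0810,.15],None,n=1)
E
python3 chk.py 11
```

```text
time_s: 22.35
eef_pos: [0.5099, -0.1538, 0.1828]
eef_rot: [0.695, -0.134, 0.694, 0.133]
wrist_force: [0.2, -0.5, 0.3]
opening: 1.0
t 22.35 pos [ 0.5099 -0.1538  0.1828] jaw 1.95 tilt 0.0012 open 1.0 F [ 0.2 -0.5  0.3] q [-0.52  0.14  1.76  0.    1.24 -2.47]
total cm world [10.68 23.48 -3.28] turn [0.    0.001 0.001] n 1
  [ 3.28 17.85 18.62] [0.    0.001 0.001]
time_s: 22.98
eef_pos: [0.4982, 0.0516, 0.1797]
eef_rot: [0.694, -0.132, 0.695, 0.132]
wrist_force: [-0.1, -0.8, 0.8]
opening: 1.001
[ 0.5633 -0.2424] top [ 0.565  -0.2458  0.0229  0.0831] off mm [ 1.7 -3.4]
[ 0.5633 -0.2424] side [ 0.5672 -0.2438  0.0571  0.1008] off mm [ 3.9 -1.4]
[ 0.51   -0.1535] top [ 0.5095 -0.1563  0.3752  0.1216] off mm [-0.5 -2.8]
[ 0.51   -0.1535] side [ 0.5109 -0.1559  0.3907  0.1162] off mm [ 0.9 -2.4]
[ 0.4598 -0.2448] top [ 0.4598 -0.2469 -0.4768  0.0961] off mm [ 0.  -2.1]
[ 0.4598 -0.2448] side [ 0.4613 -0.2452 -0.4889  0.0589] off mm [ 1.5 -0.4]
t 23.07 pos [0.499  0.0488 0.1799] jaw 1.944 tilt 0.0015 open 1.0 F [0.3 0.4 0.4] q [-0.14  0.07  1.84 -0.    1.23 -2.08]
total cm world [11.77  3.22 -2.99] turn [-0.    -0.001  0.001] n 1
  [ 2.98 -1.29 12.14] [-0.    -0.001  0.001]
```

View pics/side11.png

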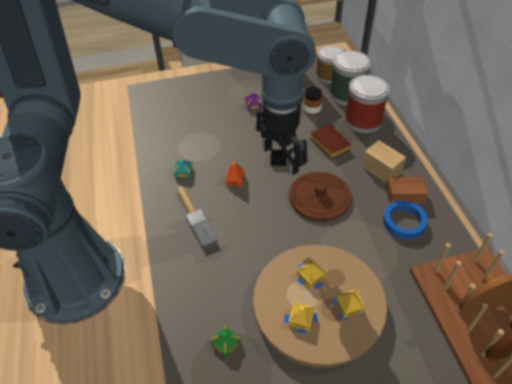

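```bash
python3 -m creep '1 .5 -.4 4 0 0 0;1 .5 -.4 4 0 0 0;1 .5 -.4 3 0 0 0;1 0 0 0 0 0 0'
python3 -c "
from h import *
plan([.6167,.0810,.08],None,n=1)
p,_=ctrl.camera('wrist'); cv2.imwrite('pics/w12.png',p)"
```

```text
time_s: 23.58
eef_pos: [0.6091, 0.0715, 0.162]
eef_rot: [0.694, -0.129, 0.697, 0.128]
wrist_force: [-0.5, -0.5, 0.5]
opening: 1.0
t 23.57 pos [0.6091 0.0715 0.162 ] jaw 1.937 tilt 0.0043 open 1.0 F [-0.5 -0.5  0.5] q [-0.07  0.33  1.57 -0.    1.25 -2.01]
total cm world [ 0.76  0.95 -8.2 ] turn [-0.    -0.004  0.002] n 1
  [8.19 0.63 1.08] [-0.    -0.004  0.002]
```

View pics/w12.png

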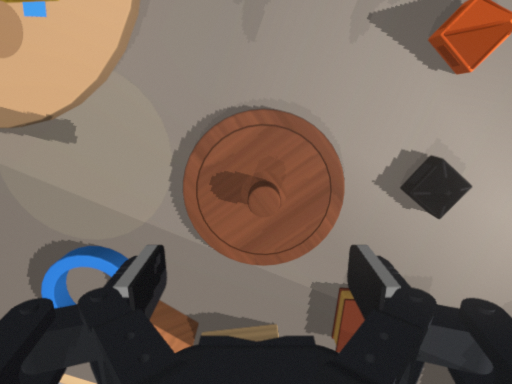

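All three stands are on their crosses, at (311,274), (349,304) and (301,318) in the side view. The lid's knob is at (264,197) in the wrist view and free to grasp.

```bash
python3 -m creep '1 3 .6 1.1 0 -.004 0;1 4 0 0 0 0 0;1 0 0 0 0 0 0'
python3 -c "
from h import *
plan([.6167,.0810,.02],None,n=1)"
```

```text
time_s: 24.0
eef_pos: [0.6148, 0.077, 0.0911]
eef_rot: [0.695, -0.128, 0.696, 0.126]
wrist_force: [0.3, -1.3, 0.5]
opening: 0.998
t 24.0 pos [0.6148 0.077  0.0911] jaw 1.932 tilt 0.0024 open 0.998 F [ 0.3 -1.3  0.5] q [-0.07  0.43  1.59 -0.    1.12 -2.  ]
total cm world [ 0.19  0.4  -7.11] turn [-0.    -0.002  0.002] n 1
  [7.11 0.32 0.33] [-0.    -0.002  0.002]
```

```bash
python3 -m creep '1 3 .4 .4 0 -.002 0;1 3 0 0 0 0 0'
python3 -c "
from h import *
plan([.6167,.0810,.019],None,n=1)"
```

```text
time_s: 24.25
eef_pos: [0.6209, 0.0803, 0.0365]
eef_rot: [0.699, -0.128, 0.692, 0.125]
wrist_force: [0.0, -0.3, -0.5]
opening: 0.997
t 24.25 pos [0.6209 0.0803 0.0365] jaw 1.931 tilt 0.0105 open 0.997 F [ 0.  -0.3 -0.5] q [-0.06  0.51  1.6  -0.    1.02 -1.99]
total cm world [-0.42  0.07 -1.75] turn [0.    0.009 0.006] n 1
  [ 1.74  0.23 -0.39] [0.    0.009 0.006]
```

```bash
python3 -m creep '1 1.7 .2 -.5 0 .009 .006;1 0 0 0 0 0 0'
python3 -c "
from h import *
plan([.6167,.0810,.0185],None,n=1)"
```

```text
time_s: 24.5
eef_pos: [0.615, 0.0793, 0.0199]
eef_rot: [0.695, -0.126, 0.696, 0.126]
wrist_force: [0.5, -0.5, 0.9]
opening: 1.001
t 24.5 pos [0.615  0.0793 0.0199] jaw 1.929 tilt 0.0018 open 1.001 F [ 0.5 -0.5  0.9] q [-0.06  0.54  1.61  0.    1.   -1.99]
total cm world [ 0.17  0.17 -0.14] turn [ 0.    -0.002 -0.001] n 1
  [0.14 0.1  0.22] [ 0.    -0.002 -0.001]
```

```bash
python3 -m creep '1 .15 .1 .2 0 0 0;.1 .1 0 0 0 0 0;.1 .1 0 0 0 0 0;.1 0 0 0 0 0 0;.1 0 0 0 0 0 0;.1 0 0 0 0 0 0;.1 0 0 0 0 0 0'
python3 -c "
from h import *
plan([.6167,.0810,.0185],None,n=1)
p,_=ctrl.camera('wrist'); cv2.imwrite('pics/w13.png',p)"
```

```text
time_s: 25.38
eef_pos: [0.6199, 0.0808, 0.0212]
eef_rot: [0.698, -0.127, 0.694, 0.126]
wrist_force: [0.2, 0.7, 0.3]
opening: 0.329
t 25.38 pos [0.6199 0.0808 0.0212] jaw 1.929 tilt 0.0056 open 0.329 F [0.2 0.7 0.3] q [-0.06  0.54  1.6   0.    1.   -1.99]
total cm world [-0.32  0.02 -0.27] turn [0.    0.005 0.002] n 1
  [ 0.26  0.14 -0.3 ] [0.    0.005 0.002]
```

View pics/w13.png

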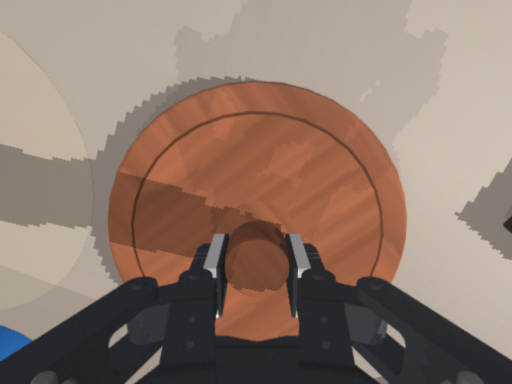

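```bash
python3 -m creep '.1 -2 0 0 0 .005 0;.1 -4 0 0 0 0 0;.1 -5 0 0 0 0 0;.1 -4 0 0 0 0 0;.1 0 0 0 0 0 0'
python3 -c "
from h import *
plan([.5112,-.2136,.165],None,n=9)
p,_=ctrl.camera('wrist'); cv2.imwrite('pics/w14.png',p)
p,_=ctrl.camera('side'); cv2.imwrite('pics/s14.png',p)"
```

```text
time_s: 26.05
eef_pos: [0.617, 0.0811, 0.1713]
eef_rot: [0.693, -0.126, 0.699, 0.126]
wrist_force: [-0.0, 0.1, -1.8]
opening: 0.327
t 26.05 pos [0.617  0.0811 0.1713] jaw 1.929 tilt 0.0078 open 0.327 F [-0.   0.1 -1.8] q [-0.06  0.35  1.53 -0.    1.27 -1.99]
total cm world [-10.58 -29.47  -0.63] turn [ 0.    -0.008 -0.001] n 9
  [ 0.08 -2.65 -2.25] [ 0.    -0.001 -0.   ]
  [ 0.08 -2.65 -2.25] [ 0.    -0.001 -0.   ]
  [ 0.08 -2.65 -2.25] [ 0.    -0.001 -0.   ]
  [ 0.08 -2.65 -2.25] [ 0.    -0.001 -0.   ]
  [ 0.08 -2.65 -2.25] [ 0.    -0.001 -0.   ]
  [ 0.08 -2.65 -2.25] [ 0.    -0.001 -0.   ]
  [ 0.07 -2.65 -2.25] [ 0.    -0.001 -0.   ]
  [ 0.07 -2.65 -2.25] [ 0.    -0.001 -0.   ]
  [ 0.07 -2.65 -2.25] [ 0.    -0.001 -0.   ]
```

View pics/s14.png

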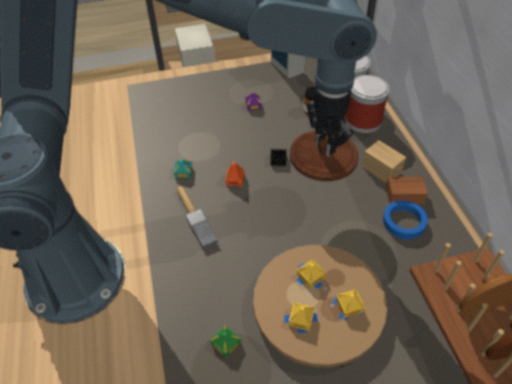

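View pics/w14.png

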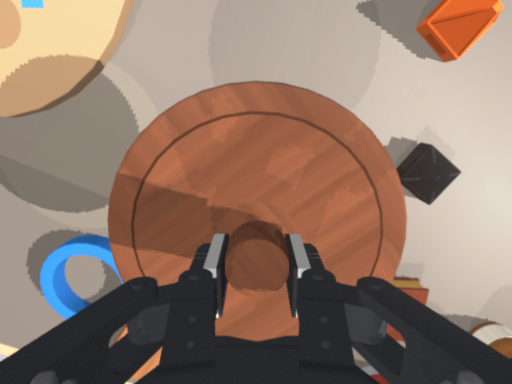

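The lid came up without slipping, since the wrist picture is unchanged from the one at the grasp. Next I'll measure its centre relative to the TCP.

```bash
python3 -c "
from h import *
c=CAL['wrist']; T=np.linalg.inv(np.array(c['tool_from_camera'])); K=np.array(c['mtx']); D=np.array(c['distortion'])
P=lambda X: cv2.projectPoints(np.asarray(X,float),cv2.Rodrigues(T[:3,:3])[0],T[:3,3],K,D)[0][:,0]
a=np.linspace(0,2*np.pi,361)
for xt in (.005,.007,.009):
  for z0 in (-.006,-.003,0,.003):
    p=P(np.c_[np.full(361,xt),.08*np.cos(a),z0+.08*np.sin(a)]); print(xt,z0,'top',p[:,1].min().round(1),'L/R',p[:,0].min().round(1),p[:,0].max().round(1))
"
```

```text
0.005 -0.006 top 71.2 L/R 101.4 410.8
0.005 -0.003 top 78.3 L/R 102.2 410.0
0.005 0 top 85.3 L/R 103.0 409.2
0.005 0.003 top 92.2 L/R 103.9 408.4
0.007 -0.006 top 71.7 L/R 103.3 409.0
0.007 -0.003 top 78.7 L/R 104.1 408.2
0.007 0 top 85.6 L/R 104.9 407.4
0.007 0.003 top 92.4 L/R 105.6 406.6
0.009 -0.006 top 72.2 L/R 105.1 407.2
0.009 -0.003 top 79.0 L/R 105.9 406.4
0.009 0 top 85.8 L/R 106.6 405.6
0.009 0.003 top 92.6 L/R 107.4 404.9
```

```bash
python3 -m creep '.1 0 -2.6 -2.2 0 -.008 0;.1 0 -2.6 -2.2 0 0 0;.1 0 -2.6 -2.2 0 0 0;.1 0 -2.6 -2.2 0 0 0;.1 0 -2.6 -2.2 0 0 0;.1 0 -2.6 -2.2 0 0 0;.1 0 -2.6 -2.2 0 0 0;.1 0 -2 -1.6 0 0 0;.1 0 0 0 0 0 0'
python3 -c "
from h import *
plan([.5112,-.2136,.14],None,n=1)"
```

```text
time_s: 27.28
eef_pos: [0.5091, -0.1697, 0.1428]
eef_rot: [0.681, -0.118, 0.71, 0.135]
wrist_force: [-0.1, 0.9, -1.5]
opening: 0.328
t 27.27 pos [ 0.5091 -0.1697  0.1428] jaw 1.93 tilt 0.0478 open 0.328 F [-0.1  0.9 -1.5] q [-0.54  0.23  1.74 -0.01  1.22 -2.46]
total cm world [ 0.21 -4.39 -0.28] turn [ 0.001 -0.037 -0.031] n 1
  [ 0.2  -4.19 -1.34] [ 0.001 -0.037 -0.031]
```

```bash
python3 -m creep '.1 -.6 -3.5 -1.1 0 -.037 -.031;.1 0 0 0 0 0 0'
python3 -c "
from h import *
plan([.5131,-.2129,.14],None,n=1)"
```

```text
time_s: 27.52
eef_pos: [0.5099, -0.2045, 0.1443]
eef_rot: [0.695, -0.125, 0.697, 0.128]
wrist_force: [0.1, -0.5, -1.0]
opening: 0.325
t 27.52 pos [ 0.5099 -0.2045  0.1443] jaw 1.931 tilt 0.0055 open 0.325 F [ 0.1 -0.5 -1. ] q [-0.6   0.22  1.74  0.    1.18 -2.53]
total cm world [ 0.32 -0.84 -0.43] turn [ 0.    -0.002 -0.005] n 1
  [ 0.43 -0.9   0.  ] [ 0.    -0.002 -0.005]
```

```bash
python3 -m creep '.1 .8 -.9 0 0 -.002 -.005;.1 0 0 0 0 0 0;.1 1 0 0 0 0 0;.1 0 0 0 0 0 0'
python3 -c "
from h import *
plan([.5131,-.2129,.112],None,n=1)
p,_=ctrl.camera('side'); cv2.imwrite('pics/s15.png',p)"
```

```text
time_s: 28.02
eef_pos: [0.5121, -0.2091, 0.1218]
eef_rot: [0.694, -0.126, 0.697, 0.129]
wrist_force: [0.1, 0.5, -1.6]
opening: 0.328
t 28.02 pos [ 0.5121 -0.2091  0.1218] jaw 1.934 tilt 0.0069 open 0.328 F [ 0.1  0.5 -1.6] q [-0.6   0.26  1.75  0.    1.14 -2.54]
total cm world [ 0.1  -0.38 -0.98] turn [ 0.    -0.003 -0.006] n 1
  [ 0.98 -0.4  -0.04] [ 0.    -0.003 -0.006]
```

View pics/s15.png

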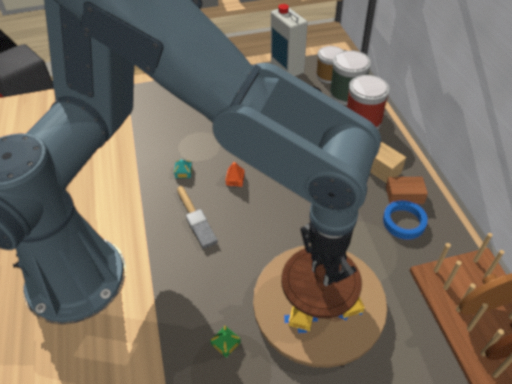

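```bash
python3 -m creep '.1 .9 -.5 0 0 -.003 -.006;.1 0 0 0 0 0 0'
python3 -c "
from h import *
plan([.5131,-.2129,.106],None,n=1)"
```

```text
time_s: 28.32
eef_pos: [0.5147, -0.2143, 0.1131]
eef_rot: [0.696, -0.128, 0.695, 0.127]
wrist_force: [0.1, -0.6, -1.4]
opening: 0.327
t 28.32 pos [ 0.5147 -0.2143  0.1131] jaw 1.934 tilt 0.0022 open 0.327 F [ 0.1 -0.6 -1.4] q [-0.61  0.28  1.75 -0.    1.11 -2.54]
total cm world [-0.16  0.14 -0.71] turn [0.    0.001 0.002] n 1
  [ 0.71  0.19 -0.1 ] [0.    0.001 0.002]
```

```bash
python3 -m creep '.1 .6 .2 -.1 0 .001 .002;.1 0 0 0 0 0 0'
python3 -c "
from h import *
plan([.5131,-.2129,.1035],None,n=1)"
```

```text
time_s: 28.58
eef_pos: [0.513, -0.2128, 0.1068]
eef_rot: [0.696, -0.128, 0.695, 0.128]
wrist_force: [-0.0, 0.9, -2.1]
opening: 0.329
t 28.57 pos [ 0.513  -0.2128  0.1068] jaw 1.934 tilt 0.0002 open 0.329 F [-0.   0.9 -2.1] q [-0.61  0.28  1.76  0.    1.1  -2.54]
total cm world [ 0.01 -0.01 -0.33] turn [-0.  0. -0.] n 1
  [ 0.33 -0.02  0.01] [-0.  0. -0.]
```

```bash
python3 -m creep '.1 .2 0 0 0 0 0'
python3 -m creep '.1 0 0 0 0 0 0'
python3 -m creep '.1 .15 0 0 0 0 0'
python3 -m creep '.1 0 0 0 0 0 0'
```

```text
time_s: 28.7
eef_pos: [0.5132, -0.2129, 0.105]
eef_rot: [0.696, -0.128, 0.695, 0.128]
wrist_force: [0.5, 0.1, -2.1]
opening: 0.327
time_s: 28.82
eef_pos: [0.5131, -0.2129, 0.1049]
eef_rot: [0.696, -0.128, 0.695, 0.128]
wrist_force: [-0.1, -0.2, -1.1]
opening: 0.328
time_s: 28.95
eef_pos: [0.5133, -0.213, 0.1036]
eef_rot: [0.696, -0.128, 0.695, 0.127]
wrist_force: [-0.2, -0.1, -1.8]
opening: 0.329
time_s: 29.08
eef_pos: [0.5132, -0.213, 0.1035]
eef_rot: [0.696, -0.128, 0.695, 0.127]
wrist_force: [0.5, -0.4, -2.3]
opening: 0.331
```

```bash
python3 -m creep '.1 .1 0 0 0 0 0'
python3 -m creep '.1 .1 0 0 0 0 0'
python3 -m creep '.1 0 0 0 0 0 0'
```

```text
time_s: 29.2
eef_pos: [0.5134, -0.2132, 0.103]
eef_rot: [0.696, -0.128, 0.695, 0.127]
wrist_force: [-2.6, 0.6, 7.4]
opening: 0.329
time_s: 29.32
eef_pos: [0.5135, -0.2132, 0.103]
eef_rot: [0.696, -0.128, 0.695, 0.127]
wrist_force: [-3.5, 2.8, 9.1]
opening: 0.331
time_s: 29.45
eef_pos: [0.5136, -0.2133, 0.1033]
eef_rot: [0.696, -0.128, 0.695, 0.127]
wrist_force: [0.6, -0.4, -1.6]
opening: 0.326
```

```bash
python3 -m creep '.1 .08 0 0 0 0 0;.45 0 0 0 0 0 0;.6 0 0 0 0 0 0;.7 0 0 0 0 0 0'
python3 -c "
from h import *
plan([.5131,-.2129,.15],None,n=1)
p,_=ctrl.camera('side'); cv2.imwrite('pics/s16.png',p)
p,_=ctrl.camera('wrist'); cv2.imwrite('pics/w16.png',p)"
```

```text
time_s: 29.95
eef_pos: [0.5141, -0.2137, 0.103]
eef_rot: [0.696, -0.128, 0.695, 0.127]
wrist_force: [0.7, -0.7, -0.2]
opening: 0.699
t 29.95 pos [ 0.5141 -0.2137  0.103 ] jaw 1.934 tilt 0.0031 open 0.699 F [ 0.7 -0.7 -0.2] q [-0.61  0.29  1.76  0.    1.09 -2.54]
total cm world [-0.1   0.08  4.7 ] turn [0.    0.002 0.003] n 1
  [-4.7   0.1  -0.06] [0.    0.002 0.003]
```

View pics/w16.png

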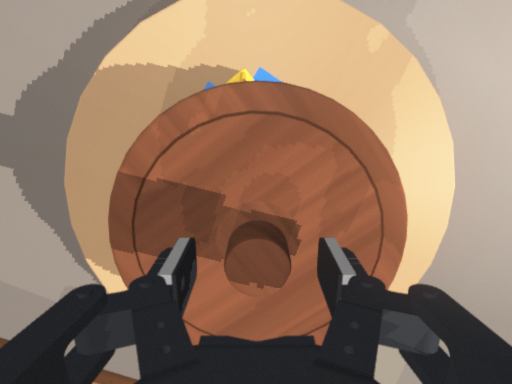

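The fingers are clear of the knob, so I'll rise straight up, move away and check.

```bash
python3 -m creep '.7 -2 0 0 0 0 0;.7 -4 0 0 0 0 0;.8 -5 0 0 0 0 0;1 -3 0 0 0 0 0;1 0 4 0 0 0 0;1 0 5 0 0 0 0;1 0 5 0 0 0 0;1 0 5 0 0 0 0;1 0 3 0 0 0 0;1 0 0 0 0 0 0'
cat > lid.py <<'E'
from h import *
for n in ("top","side"):
    img,d=ctrl.camera(n); cv2.imwrite(f"pics/{n}17.png",img)
    h=cv2.cvtColor(img,cv2.COLOR_BGR2HSV); m=cv2.inRange(h,(0,110,30),(11,255,165))
    p0=proj(n,[[.511,-.2136,.09]])[0]; c=[q for q in comps(m,400) if np.hypot(*(q[1]-p0))<20]; 
    if not c: print(n,"no mask"); continue
    c=max(c,key=lambda q:q[2])
    o=cv2.morphologyEx(c[0].astype(np.uint8),cv2.MORPH_CLOSE,np.ones((9,9)))>0
    f=lambda v:softcost(n,lid_pts(v[0],v[1],.082),o); x0=np.array([.511,-.2136])
    r=minimize(f,x0,method="Nelder-Mead",options=dict(initial_simplex=[x0,x0+[.006,0],x0+[0,.006]])); print(n,c[1].round(),c[2],r.x.round(4),round(r.fun,3),"off mm",((r.x-[.5112,-.2136])*1000).round(1))
    # plane of lid top
    K,D,R,t=cal(n); v,u=np.nonzero(cv2.erode(o.astype(np.uint8),np.ones((5,5)))); z=d[v,u]; ok=z>0
    un=cv2.undistortPoints(np.c_[u,v].astype(float).reshape(-1,1,2),K,D)[:,0]; X=(np.c_[un,np.ones(len(un))]*z[:,None]-t)@R; X=X[ok]
    rr=np.hypot(*(X[:,:2]-r.x).T); X=X[(rr>.03)&(rr<.072)]
    A=np.c_[X[:,:2]-r.x,np.ones(len(X))]; s=np.linalg.lstsq(A,X[:,2],rcond=None)[0]; print("  lid top z",s[2].round(4),"slope",s[:2].round(4),len(X))
E
python3 lid.py; python3 -c "
from h import *
plan([.5,0,.2])"
```

```text
time_s: 31.3
eef_pos: [0.4334, -0.0025, 0.2471]
eef_rot: [0.697, -0.128, 0.694, 0.126]
wrist_force: [-0.0, -0.4, 0.4]
opening: 1.001
top [401. 171.] 954 [ 0.5145 -0.2195] 2.276 off mm [ 3.3 -5.9]
  lid top z 0.0962 slope [-0.0007  0.015 ] 608
side [322. 288.] 4246 [ 0.5139 -0.2122] 0.09 off mm [2.7 1.4]
  lid top z 0.0957 slope [-0.0002 -0.0045] 2786
t 31.4 pos [ 0.4343 -0.0042  0.2472] jaw 1.93 tilt 0.0052 open 1.0 F [0.1 0.7 0.4] q [-0.28 -0.17  1.93 -0.    1.38 -2.21]
total cm world [ 6.57  0.42 -4.72] turn [0.    0.004 0.003] n 2
  [ 2.38 -0.95  3.14] [0.    0.002 0.002]
  [ 2.37 -0.95  3.15] [0.    0.002 0.002]
```

View pics/side17.png

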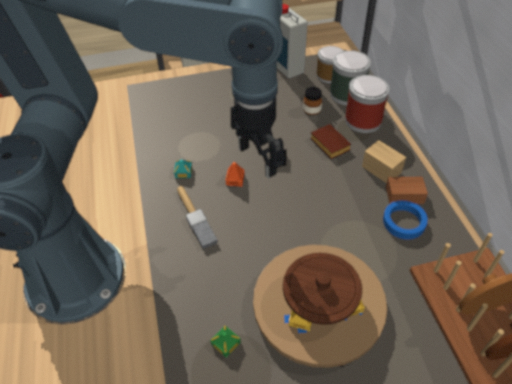

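View pics/top17.png

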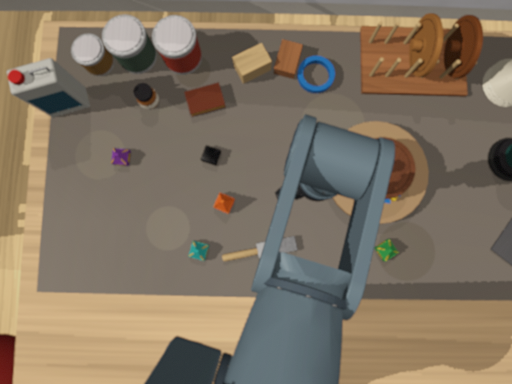

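The lid is level with its top at 0.096 m, about 3 mm off centre. The orange stand at (224,203) and the black one at (211,155) haven't moved, so I'll hand in.

```bash
python3 -m creep '1 0 0 0 0 0 0;1 0 0 0 0 0 0'; python3 -c "
from bench import ctrl
print(ctrl.hand_in())"
```

```text
time_s: 31.65
eef_pos: [0.435, -0.0061, 0.2472]
eef_rot: [0.697, -0.127, 0.694, 0.124]
wrist_force: [-0.1, -0.0, -0.0]
opening: 0.996
the job is handed in; nothing more can be done
None
```

The three yellow stands are on the tape crosses and the lid rests on their points, knob up. The gripper is open and clear of everything, and I handed the job in at about 31.7 s. No verdict was reported.

**Stands:** before the lid went on, the top and side cameras put each one within about 4 mm of its cross. They looked upright. I did not measure them again with the lid on, because it hides them.

**Lid:** in the side camera its centre is about 3 mm off the turntable's middle. Its top is at 0.096 m, which puts the underside at 0.082 m, and its slope is under 0.005.

**Checks that disagreed:** the last top-camera fit of the lid was poor because the arm hid most of it. It gave about 7 mm off centre and a slope of 0.015, so I relied on the side view. Both readings are within tolerance.

**Other stands:** the orange and black stands showed at the same pixels in the top view as at the start.

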